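Set up the next board on the preheater

ROBOT

A 6-joint arm with a two-finger parallel gripper is mounted at the origin on the work surface. World frame = base frame: x ahead of the robot, y to its left, z up, the work surface at z = 0. Lengths are in m, angles in rad, forces in N, time in s.
With the tool pointing down it reaches from about 0.325 to 0.9 m from the base axis. Payload 3.5 kg.
Tool frame: the origin (TCP) lies at the very end of the fingers, on their centre line; the grasp point (between the pads) lies r.pinch_z behind it (r.pinch_z is the distance from the TCP to the grasp point, in m); z points along the fingers, y is the direction in which the jaws open and shut (so a half turn about z gives the same grasp; the last joint's range is limited). The gripper opens to 85 mm and grips with 20 to 120 N. Pads are 22 mm wide; open, the fingers measure 114 mm over their backs; the gripper's body (76 mm by 85 mm) begins 54 mm behind the grasp point. The pads swing forward as they close: fully open they stand 13 mm farther back than shut.
Start: joints at [1.067, 0.276, -0.026, 1.268, 0, 1.467], TCP at [0.244, 0.575, 0.199] pointing down, gripper open.
Joint ranges: [-3.12, 3.12], [-0.85, 1.88], [-1.08, 1.24], [-1.95, 2.15], [-1.57, 1.53], [-3.14, 3.14]. Speed limits (rad/s): [2.57, 2.57, 3.14, 3.14, 3.14, 3.14].

INTERFACE

Orientations are given as a 3x3 rotation matrix whose columns are the frame's x, y, z axes.
In Python, from plant import readout, eyes, r gives the robot as it stands.
- The arm moves only by the tool arm_command, never from a script. Its argument "targets" is a list of rows, each an object with "claw": the closure, from -1 (fully open) to 1 (shut), so that 0 is half open; "offset": the shift along the world's x, y, z in mm, a list of three; "spin": the turn about the world's z in degrees. In form: [{"claw": claw, "offset": [dx, dy, dz], "spin": spin}, ...]. A call has 1 to 10 rows; each row is the pose to reach, as a shift and turn from the pose commanded when the call began; what a row does not reach only later rows make up. A row lasts 1/8 s, in which the tool goes at most 62.5 mm and 10.7 degrees, less where a joint would pass 70% of its speed; a pose out of reach is approached as far as the arm can. A call with a gripper value outside its range is refused whole. The fingers move at their own pace and stop on an object; "force" is the grip in N (left out, the last holds). Time passes only in rows, so rows that repeat a pose let the fingers close. It gives the time, the measured TCP pose, the force and the opening at its end, in the units of the state.
- readout.get_obs(): the state, without advancing time (a new reading comes with each control period).
- eyes.capture(name): name is "side" or "top"; returns a dict with "frame" (480x640x3 uint8, blue, green, red), "fx", "fy", "cx", "cy" (pixels), "camera_from_world" (4x4, takes a point from world to camera coordinates). Camera axes: x right, y down, z forward; pixel columns grow to the right and rows downward; lengths in m; the calibration is good to about 2 mm. A picture is of the moment at which its call begins. There is no depth.
- r.sign_off(): hands the job in, once; it reports no verdict.
The state is a dict: "t": time; "joint_positions": joint angles; "joint_vel": joint speeds; "joint_torque": joint torques, N m; "eef_pos": TCP position; "orientation": TCP orientation; "force": force on the tool from outside, world axes, zero at the start; "ft_torque": the same for the moment, N m; "grip_width": finger opening in m.
Only numpy, scipy, OpenCV 4.12 (cv2) and the standard library are available. Lean on these libraries where they do the work, as an engineer would, in place of code of your own. Each camera call takes 0.05 s, during which the arm holds its last target. There are 200 camera calls.

TASK

Set up the next board for soldering: slide the top board carrier sideways off the stack onto the preheater plate - slide it, do not lift or tip it - and bring it flush against both dark steel stops, leaving the carriers under it undisturbed. Stand every capacitor upright in the yellow parts crate, one to a cell; only when the board and all the capacitors are in place, turn the preheater's dial clockwise to its red mark. Do not disturb the flux jar, the solder spool or the wire stripper.

Things in the scene. Friction and masses are not known exactly. Their poses are not given: they have to be found in the camera images.
- preheater: Preheater, fixed: blue casing, top 42 mm above the bench, reaching x -132 to +75, y -75 to +75 mm from its origin, at bench height under the seat (the centre of a carrier touching both stops). Its x axis points from the front (dial, robot) to the back, its y axis towards the stack. The aluminium hot plate on it has its top 45 mm above the bench and spans x -64 to +72, y -62 to +75 mm, open to +y (stack) and +x (back).
- front_stop (a point): Middle of the inner face of the front dark steel stop, at plate level: 55 mm from the seat along the preheater's -x. The stop is 6 mm thick, 118 mm long (along y) and 6 mm higher than the plate (top 51 mm above the bench).
- end_stop (a point): Middle of the inner face of the end dark steel stop, at plate level: 52.5 mm from the seat along the preheater's -y, away from the stack. The stop is 6 mm thick, 110 mm long (along x) and 6 mm higher than the plate.
- board_c (a point): Centre (half-way up) of the top carrier: grey tray 110 (its x) x 105 (its y) x 10 mm, green board sunk behind an 8 mm rim, 120 to 260 g. It starts on the stack, 5 to 20 mm too far to +x and about 135 mm to +y of the seat, axes within 0.02 rad of the preheater's, underside 46 mm above the bench: 1 mm above the plate, across a 6 mm gap. It slides at 1 to 3 N. On the plate its centre is 50 mm up.
- carrier1_c (a point): Centre of one of the three carriers under the top one, same size (the lowest); loose, held only by friction; centre 21 mm above the bench. Must stay where it is (within 6 mm).
- carrier2_c (a point): Centre of one of the three carriers under the top one, same size (second from below); loose, held only by friction; centre 31 mm above the bench. Must stay where it is (within 6 mm).
- carrier3_c (a point): Centre of one of the three carriers under the top one, same size (directly under the top one); loose, held only by friction; centre 41 mm above the bench. Must stay where it is (within 6 mm).
- dial (a joint): Angle of the preheater's dial (rad), growing clockwise seen from above: 0 is off (white pointer line towards the front, the preheater's -x), the red mark is at 1.2, the dial's end at 4.7; it starts between 0 and 0.25, turns with light friction and stays where it is left.
- dial_grip (a point): Point on the dial's vertical axis at the height to grip, 79 mm above the bench. The dial is a black bar grip 34 mm long, 14 mm thick, reaching from 25 mm below to 7 mm above this point, on a 36 mm disc. At dial angle 0 the bar lies along the preheater's x axis; it turns with the dial. Under it is a white base disc 60 mm across with black ticks and one red mark.
- crate: Yellow parts crate, fixed: open divided box 133 (its x) x 198 (its y) x 21 mm high, all walls 3 mm thick and full height, inner floor 3 mm above the bench, 2 x 3 cells each 62 x 62 mm inside. The cells' centres lie at x -32.5 and +32.5, y -65, 0 and +65 mm in its frame. Origin at bench height under its centre.
- cap0_c (a point): Centre (half-way up) of one of the four to six screw-terminal capacitors: a squat blue can 40 mm in diameter, 38 mm tall (plus two 3 mm brass terminals on top), 85 g, bottom-heavy, standing at the start, z axis up. Absent ones are None.
- cap1_c (a point): Centre (half-way up) of one of the four to six screw-terminal capacitors: a squat blue can 40 mm in diameter, 38 mm tall (plus two 3 mm brass terminals on top), 85 g, bottom-heavy, standing at the start, z axis up. Absent ones are None.
- cap2_c (a point): Centre (half-way up) of one of the four to six screw-terminal capacitors: a squat blue can 40 mm in diameter, 38 mm tall (plus two 3 mm brass terminals on top), 85 g, bottom-heavy, standing at the start, z axis up. Absent ones are None.
- cap3_c (a point): Centre (half-way up) of one of the four to six screw-terminal capacitors: a squat blue can 40 mm in diameter, 38 mm tall (plus two 3 mm brass terminals on top), 85 g, bottom-heavy, standing at the start, z axis up. Absent ones are None.
- cap4_c (a point): Centre (half-way up) of one of the four to six screw-terminal capacitors: a squat blue can 40 mm in diameter, 38 mm tall (plus two 3 mm brass terminals on top), 85 g, bottom-heavy, standing at the start, z axis up. Absent ones are None.
- cap5_c (a point): Centre (half-way up) of one of the four to six screw-terminal capacitors: a squat blue can 40 mm in diameter, 38 mm tall (plus two 3 mm brass terminals on top), 85 g, bottom-heavy, standing at the start, z axis up. Absent ones are None.
- flux_c (a point): Centre of a small orange and black flux jar, 48 mm in diameter, 42 mm tall. Leave alone (within 15 mm).
- spool_c (a point): Centre of a solder spool standing on end, 54 mm in diameter, 40 mm tall. Leave alone (within 15 mm).
- stripper_c (a point): A point on a wire stripper with green handles lying flat, 8 mm above the bench, 16 mm high, about 170 mm long along its x axis (handles to -x) and 70 mm wide. Leave alone (within 15 mm).

How it is judged:
By the outcome, as a careful person would: the job done as asked, in the order asked, and still so for the second after the job is handed in, with the robot touching nothing.
Of cap0, cap1, cap2, cap3, cap4, cap5 only 4 to 6 are there at a start; the rules pass over those that are not, and their reading is None.
At some moment in a run one of cap0, cap1, cap2, cap3, cap4, cap5 may be knocked a few centimetres aside while the robot is not near it.
It also fails if it takes over 208 s, if anything falls off the work surface, if the arm or the gripper's body presses on something with over 40 N, if the wrist force passes 120 N, or if a joint passes its speed limit or range.

## Working session

There is one attempt and no reset: what is moved stays moved. The work goes in short steps, Python scripts to look and compute and a tool call to move; the robot and the scene stay as the last step left them, time stands still between calls to the robot, and variables do not carry over. Pictures are saved under pics/ and viewed, about 12 in all and at most 16, crops included, and the job is handed in when it is done.

Besides the shell and the picture viewer there is one more tool, called after "Request:" as name(argument=value, ...), one argument or row to a line, values as JSON. arm_command: Moves the arm, as the interface text tells. Its arguments: {"type":"object","properties":{"targets":{"type":"array"},"force":{"type":"number"}},"required":["targets"]}

```bash
ls; mkdir -p pics; cat > h.py <<'E'
import numpy as np, cv2
from plant import readout, eyes, r
def cap(n,save=None):
    c=eyes.capture(n)
    if save: cv2.imwrite(f'pics/{save}.png',c['frame'])
    return c
def ray(c,u,v,z):
    M=np.array(c['camera_from_world']); R=M[:3,:3]; o=-R.T@M[:3,3]
    d=R.T@np.array([(u-c['cx'])/c['fx'],(v-c['cy'])/c['fy'],1]); return o+d*(z-o[2])/d[2]
def proj(c,p):
    M=np.array(c['camera_from_world']); q=M[:3,:3]@np.array(p)+M[:3,3]
    return np.array([c['fx']*q[0]/q[2]+c['cx'],c['fy']*q[1]/q[2]+c['cy']])
E
python3 - <<'E'
from h import *
for n in ('top','side'):
    c=cap(n,n+'0'); M=np.array(c['camera_from_world']); print(n,c['fx'],c['cx'],c['cy'],-M[:3,:3].T@M[:3,3]); print(M[:3,:3].round(3))
print(r.pinch_z, readout.get_obs())
E
```

```text
pics
top 503.7645147944702 315.5754513084551 238.22567180166718 [ 0.47092784 -0.01396097  1.12575146]
[[ 0.013 -1.     0.012]
 [-0.996 -0.014 -0.093]
 [ 0.093 -0.011 -0.996]]
side 443.7931933547306 317.39888864444396 240.9812940116994 [0.07136295 0.61998999 0.51885987]
[[-0.8   -0.599  0.013]
 [-0.304  0.387 -0.871]
 [ 0.516 -0.701 -0.492]]
0.0187 {'t': 0.1, 'joint_positions': array([ 1.06657915e+00,  2.77103975e-01, -2.77804178e-02,  1.26800073e+00,
        7.20484753e-06,  1.46738356e+00]), 'joint_vel': array([ 0.00038396, -0.00193024,  0.00265321,  0.00107649,  0.00026824,
        0.00040037]), 'joint_torque': array([ 3.10256801e-04, -4.46709538e+01,  2.96128356e+01,  8.49148608e-03,
       -6.56490465e-05, -5.45492227e-06]), 'eef_pos': array([0.24347913, 0.57476392, 0.1975251 ]), 'orientation': array([[-9.20747328e-01,  3.90158080e-01, -1.01545119e-03],
       [ 3.90159338e-01,  9.20745545e-01, -1.82536936e-03],
       [ 2.22789557e-04, -2.07689172e-03, -9.99997818e-01]]), 'force': array([-0.58634599,  0.74600882,  0.12405344]), 'ft_torque': array([-0.00918527, -0.02149644, -0.01980385]), 'grip_width': 0.08524692743671923}
```

View pics/top0.png

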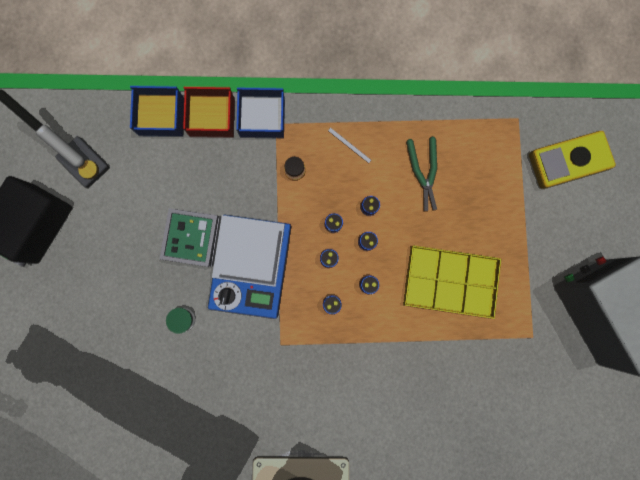

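View pics/side0.png

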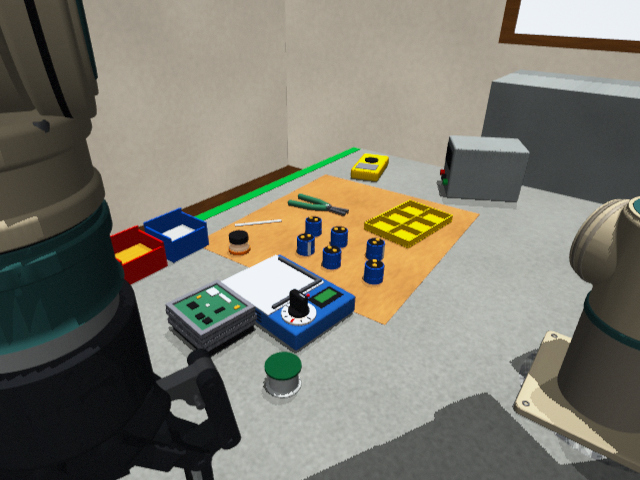

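```bash
cat >> h.py <<'E'
def comps(m,amin=5):
    n,l,s,ce=cv2.connectedComponentsWithStats(m.astype(np.uint8),connectivity=8)
    return [(ce[i],s[i,4],l==i) for i in range(1,n) if s[i,4]>=amin]
def hsv(c): return cv2.cvtColor(c['frame'],cv2.COLOR_BGR2HSV)
def rect(c,m,z):
    p=np.argwhere(m)[:,::-1]; h=cv2.convexHull(p.astype(np.int32))[:,0]
    w=np.array([ray(c,u,v,z)[:2]*1000 for u,v in h],np.float32); return cv2.minAreaRect(w)
def caps(c):
    """cap axes in the top view: blue/dark blob outline, via brass terminals at z=41 mm"""
    H=hsv(c); b=(H[...,0]>18)&(H[...,0]<38)&(H[...,1]>120)&(H[...,2]>110)
    q=[ray(c,*ce,.041)[:2]*1000 for ce,a,_ in comps(b,3) if a<60]
    out=[]
    for i in range(len(q)):
        for j in range(i):
            if 8<np.linalg.norm(q[i]-q[j])<26: out.append((q[i]+q[j])/2)
    return np.array(out)
E
python3 - <<'E'
from h import *
c=cap('top'); H=hsv(c); h,s,v=H[...,0],H[...,1],H[...,2]
print('caps',caps(c).round(1).tolist())
for nm,m,z in (('yellow',(h>20)&(h<38)&(s>130)&(v>60),.021),('blue',(h>100)&(h<122)&(s>130)&(v>60),.042),):
    for ce,a,l in comps(m,12): print(nm,ce.round(1),a,ray(c,*ce,z)[:2].round(3), rect(c,l,z) if a>500 else '')
f=c['frame']; cv2.imwrite('pics/a.png',cv2.resize(f[195:345,150:310],(800,750)[0:2],interpolation=cv2.INTER_CUBIC)[:600])
cv2.imwrite('pics/a.png',cv2.resize(f[200:330,155:305],None,fx=4.6,fy=4.6,interpolation=cv2.INTER_CUBIC))
E
```

```text
caps [[649.6, -145.5], [609.7, -65.0], [570.6, -141.2], [531.0, -55.9], [474.6, -144.0], [430.7, -62.7]]
yellow [155.9 110.9] 1132 [0.857 0.336] ((857.993408203125, 336.70294189453125), (71.6775894165039, 81.95089721679688), 0.9512848258018494)
yellow [207.4 112.3] 1104 [0.856 0.221] ((856.4613647460938, 221.24874877929688), (69.44110870361328, 80.7730484008789), 0.9941040277481079)
yellow [578.9 157.2] 1992 [ 0.766 -0.617] ((762.9024658203125, -604.3895263671875), (89.75078582763672, 173.02651977539062), 17.17711067199707)
yellow [ 88.3 169.9] 218 [0.72 0.48] 
yellow [370.9 200.5] 15 [ 0.66  -0.148] 
yellow [370.6 207.6] 15 [ 0.644 -0.147] 
yellow [330.5 219.7] 14 [ 0.616 -0.059] 
yellow [336.9 223.5] 15 [ 0.608 -0.073] 
yellow [366.5 237.3] 14 [ 0.578 -0.139] 
yellow [370.8 242.9] 16 [ 0.566 -0.148] 
yellow [452.  281.4] 5514 [ 0.484 -0.327] ((484.0355224609375, -327.55633544921875), (200.11378479003906, 134.05165100097656), 82.27363586425781)
yellow [328.2 261.4] 12 [ 0.524 -0.055] 
yellow [366.2 284.5] 13 [ 0.474 -0.138] 
yellow [373.5 284.3] 14 [ 0.475 -0.154] 
yellow [335.4 302.6] 13 [ 0.434 -0.071] 
yellow [328.6 306.4] 13 [ 0.426 -0.056] 
blue [152.6 106.5] 347 [0.859 0.337] 
blue [259.7 109. ] 365 [0.858 0.101] 
blue [363.  206.2] 12 [ 0.644 -0.128] 
blue [257.1 288. ] 1365 [0.464 0.098] ((510.7881164550781, 116.01480102539062), (148.00238037109375, 202.96372985839844), 82.77713012695312)
blue [362.7 244.1] 21 [ 0.561 -0.128] 
blue [362.5 283.5] 19 [ 0.476 -0.128]
```

View pics/a.png

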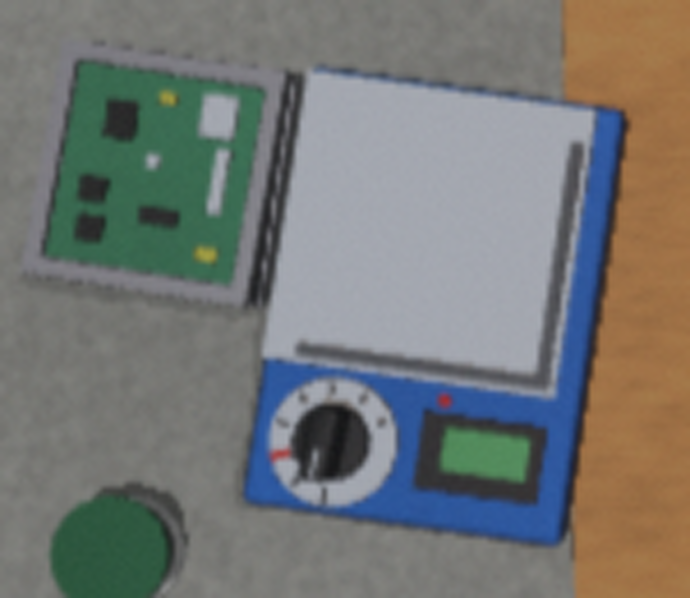

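```bash
python3 - <<'E'
from h import *
c=cap('top'); H=hsv(c); h,s,v=H[...,0].astype(int),H[...,1].astype(int),H[...,2].astype(int)
g=(h>45)&(h<95)&(s>80)
for ce,a,l in comps(g,60):
    if ce[0]<340 and ce[1]>150: print('green',ce.round(1),a,ray(c,*ce,.055)[:2].round(4),rect(c,l,.055))
box=np.zeros_like(g); box[210:325,205:300]=1
pl=box&(s<60)&(v>130)
for ce,a,l in comps(pl,60): print('light',ce.round(1),a,rect(c,l,.045))
dk=box&(s<70)&(v<115)
for ce,a,l in comps(dk,30): print('dark',ce.round(1),a,ray(c,*ce,.051)[:2].round(4),rect(c,l,.051))
rd=box&((h<8)|(h>172))&(s>100)
for ce,a,l in comps(rd,2): print('red',ce.round(1),a,ray(c,*ce,.045)[:2].round(4))
# dial: white ring
yaw=-np.radians(7.2);ex=np.array([np.cos(yaw),np.sin(yaw)]);ey=np.array([-ex[1],ex[0]])
seat=np.array([510.8,116.])+28.5*ex; print('seat',seat)
E
```

```text
green [187.5 237.6] 1387 [0.5689 0.2469] ((570.4398803710938, 245.25677490234375), (86.0213623046875, 90.57334899902344), 82.01465606689453)
green [259.9 298.3] 173 [0.4426 0.09  ] ((442.50970458984375, 90.33712768554688), (39.12388229370117, 19.225730895996094), 82.63167572021484)
green [178.5 320. ] 496 [0.3952 0.2592] ((395.31402587890625, 259.3072204589844), (49.23237609863281, 50.903656005859375), 46.31470489501953)
light [210.1 237.6] 118 ((566.8613891601562, 200.86221313476562), (110.05642700195312, 21.524593353271484), 1.893821120262146)
light [246.7 248.8] 3678 ((545.1795043945312, 118.80476379394531), (136.84214782714844, 136.36758422851562), 82.63053131103516)
light [228.  295.6] 315 ((447.38555908203125, 160.98634338378906), (57.249237060546875, 55.234413146972656), 1.5243815183639526)
dark [212.7 255.3] 378 [0.5322 0.1929] ((517.8386840820312, 194.5770263671875), (27.566728591918945, 202.7392120361328), 89.15677642822266)
dark [259.9 218.6] 52 [0.6124 0.0942] ((613.5757446289062, 91.61903381347656), (56.50849914550781, 7.03456974029541), 82.62297058105469)
dark [261.6 266.9] 263 [0.5089 0.0883] ((506.06622314453125, 89.1825942993164), (80.71556091308594, 159.51275634765625), 37.33843994140625)
dark [226.3 295.6] 240 [0.4471 0.1615] ((447.4770202636719, 161.0742645263672), (35.746063232421875, 35.89729309082031), 0.7222495675086975)
dark [258.3 299.8] 228 [0.4393 0.0936] ((440.7606201171875, 92.25367736816406), (55.09819030761719, 32.870086669921875), 83.1632080078125)
dark [272.6 316.7] 30 [0.4043 0.0626] ((402.99945068359375, 66.05015563964844), (17.00401496887207, 38.598541259765625), 22.970449447631836)
dark [238.9 313.8] 30 [0.4094 0.1338] ((409.4417419433594, 135.83087158203125), (55.17805862426758, 2.653913974761963), 82.63424682617188)
red [251.3 286.7] 3 [0.4667 0.1097]
red [215.2 298.3] 6 [0.441  0.1859]
seat [539.07526899 112.42800284]
```

Request:
arm_command(
  targets=[
    {"claw": 1,"offset": [50,-36,0],"spin": -10.5},
    {"claw": 1,"offset": [100,-72,0],"spin": -21},
    {"claw": 1,"offset": [150,-110,0],"spin": -31.5},
    {"claw": 1,"offset": [200,-148,0],"spin": -42},
    {"claw": 1,"offset": [250,-186,0],"spin": -52.5},
    {"claw": 1,"offset": [300,-224,0],"spin": -63},
    {"claw": 1,"offset": [337,-252,0],"spin": -74.5},
    {"claw": 1,"offset": [337,-252,-50],"spin": -74.5},
    {"claw": 1,"offset": [337,-252,-100],"spin": -74.5},
    {"claw": 1,"offset": [337,-252,-100],"spin": -74.5},
  ],
)

```text
t: 1.45
eef_pos: [0.5764, 0.3212, 0.0932]
orientation: [[0.13, 0.991, -0.011], [0.991, -0.13, -0.005], [-0.006, -0.01, -1.0]]
force: [-0.1, 0.2, 0.1]
grip_width: 0.0
```

Request:
arm_command(
  targets=[
    {"claw": 1,"offset": [0,0,0],"spin": 0},
    {"claw": 1,"offset": [0,0,-20],"spin": 0},
    {"claw": 1,"offset": [0,0,-35],"spin": 0},
    {"claw": 1,"offset": [0,0,-35],"spin": 0},
    {"claw": 1,"offset": [0,0,-35],"spin": 0},
  ],
)

```text
t: 2.08
eef_pos: [0.5808, 0.3235, 0.0636]
orientation: [[0.13, 0.992, -0.0], [0.992, -0.13, -0.0], [-0.0, -0.0, -1.0]]
force: [-0.1, -1.3, 0.3]
grip_width: 0.0001
```

Request:
arm_command(
  targets=[
    {"claw": 1,"offset": [0,0,-14],"spin": 0},
    {"claw": 1,"offset": [0,0,-14],"spin": 0},
    {"claw": 1,"offset": [-0.6,-5,-14],"spin": 0},
    {"claw": 1,"offset": [-1.3,-10,-14],"spin": 0},
    {"claw": 1,"offset": [-1.9,-15,-14],"spin": 0},
    {"claw": 1,"offset": [-2.6,-20,-14],"spin": 0},
    {"claw": 1,"offset": [-3.6,-28,-14],"spin": 0},
    {"claw": 1,"offset": [-4.6,-36,-14],"spin": 0},
    {"claw": 1,"offset": [-5.6,-44,-14],"spin": 0},
    {"claw": 1,"offset": [-5.6,-44,-14],"spin": 0},
  ],
)

```text
t: 3.32
eef_pos: [0.5751, 0.2787, 0.0496]
orientation: [[0.131, 0.991, -0.0], [0.991, -0.131, -0.0], [-0.0, -0.0, -1.0]]
force: [-0.5, 0.2, -0.7]
grip_width: -0.0002
```

```bash
cat >> h.py <<'E'
def board(c):
    H=hsv(c); h,s=H[...,0],H[...,1]
    for ce,a,l in comps((h>45)&(h<95)&(s>80),600):
        if ce[0]<340 and 190<ce[1]<310: print('board',a,rect(c,l,.055))
E
python3 - <<'E'
from h import *
c=cap('side','s1'); f=c['frame']; cv2.imwrite('pics/s1c.png',cv2.resize(f[200:400,120:390],None,fx=2.9,fy=2.9))
board(cap('top'))
E
```

```text
board 1251 ((570.3622436523438, 245.33633422851562), (85.64241790771484, 90.79076385498047), 81.59205627441406)
```

View pics/s1c.png

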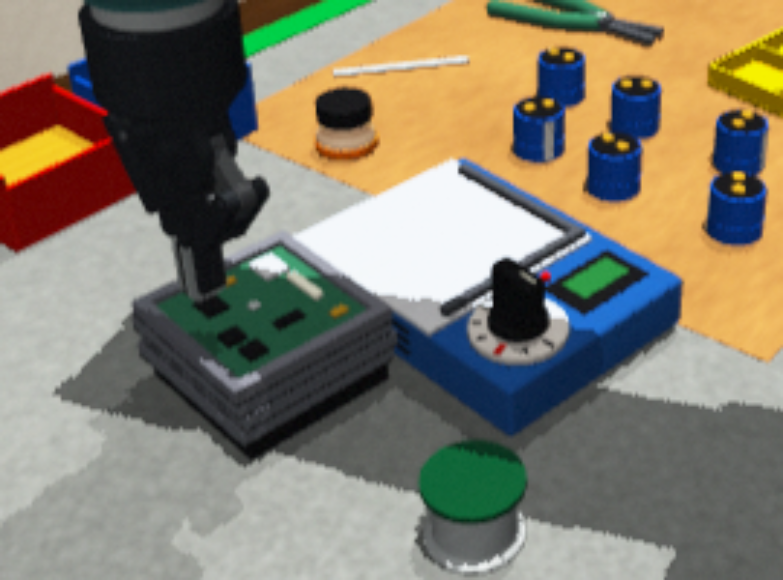

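```bash
python3 - <<'E'
from h import *
c=cap('side'); o=readout.get_obs(); p=o['eef_pos']; print(p,o['force'],o['grip_width'])
for dz in (0,.01,.02,.03): print(dz,proj(c,p+[0,0,dz]))
for x,y in ((55,52.5),(55,-52.5),(-55,52.5),(-55,-52.5)):
    a=-np.radians(7.6);q=np.array([.5704+(x*np.cos(a)-y*np.sin(a))/1e3,.2453+(x*np.sin(a)+y*np.cos(a))/1e3,.056]);print(q,proj(c,q))
E
```

```text
[0.57539727 0.27956952 0.04967826] [0.45592492 0.50714585 0.14934985] -0.0003081815287257122
0 [192.26364983 316.09413157]
0.01 [191.49631984 311.27329193]
0.02 [190.71850434 306.38657579]
0.03 [189.92998691 301.43262357]
[0.63186032 0.29006471 0.056     ] [164.90945004 303.17987825]
[0.61797339 0.18598708 0.056     ] [217.28194367 278.51267783]
[0.52282661 0.30461292 0.056     ] [201.16515052 334.48824463]
[0.50893968 0.20053529 0.056     ] [255.00689393 304.8722008 ]
```

Request:
arm_command(
  targets=[
    {"claw": 1,"offset": [0,0,20],"spin": 0},
    {"claw": 1,"offset": [5,40,20],"spin": 0},
    {"claw": 1,"offset": [10,80,20],"spin": 0},
    {"claw": 1,"offset": [10,80,20],"spin": 0},
  ],
)

```text
t: 3.98
eef_pos: [0.5857, 0.3625, 0.0698]
orientation: [[0.127, 0.992, 0.001], [0.992, -0.127, 0.001], [0.001, 0.001, -1.0]]
force: [-0.4, 0.2, 0.2]
grip_width: 0.0001
```

```bash
python3 - <<'E'
from h import *
c=cap('side','s2'); o=readout.get_obs(); p=o['eef_pos']; print(p,proj(c,p),proj(c,p+[0,0,.03]))
f=c['frame']; cv2.imwrite('pics/s2c.png',cv2.resize(f[220:380,60:260],None,fx=3.5,fy=3.5))
E
```

```text
[0.58520062 0.3608202  0.06949849] [143.33980616 330.4592087 ] [139.68100233 314.73890739]
```

View pics/s2c.png

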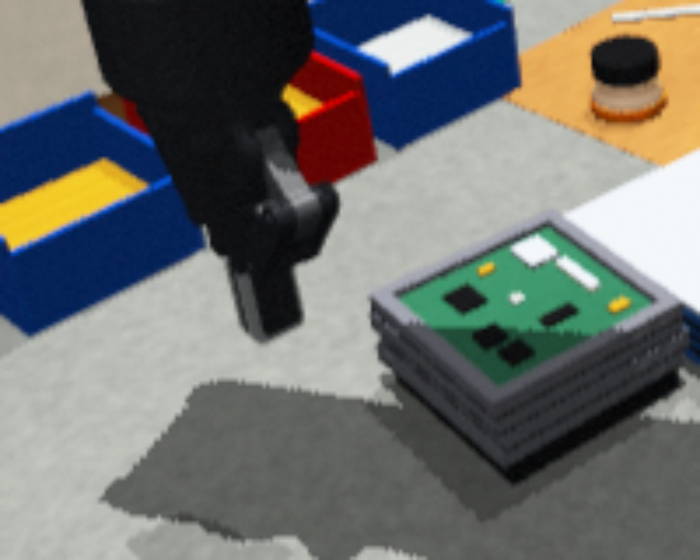

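Request:
arm_command(
  targets=[
    {"claw": 1,"offset": [0,0,-30],"spin": 0},
    {"claw": 1,"offset": [0,0,-50],"spin": 0},
    {"claw": 1,"offset": [0,0,-60],"spin": 0},
    {"claw": 1,"offset": [0,0,-65],"spin": 0},
    {"claw": 1,"offset": [0,0,-67],"spin": 0},
    {"claw": 1,"offset": [0,0,-67],"spin": 0},
  ],
)

```text
t: 4.78
eef_pos: [0.5858, 0.3597, 0.0033]
orientation: [[0.13, 0.992, 0.001], [0.992, -0.13, 0.0], [0.001, 0.001, -1.0]]
force: [-0.3, -0.1, -0.6]
grip_width: 0.0001
```

```bash
python3 - <<'E'
from h import *
c=cap('side','s3'); o=readout.get_obs(); p=o['eef_pos']; print(p,o['force'],proj(c,p),proj(c,p+[0,0,.03]))
f=c['frame']; cv2.imwrite('pics/s3c.png',cv2.resize(f[240:400,60:260],None,fx=3.5,fy=3.5))
E
```

```text
[0.58586146 0.359742   0.00339929] [0.3030081  0.3320765  0.70940268] [151.19182723 362.17774213] [147.88069718 347.90789271]
```

View pics/s3c.png

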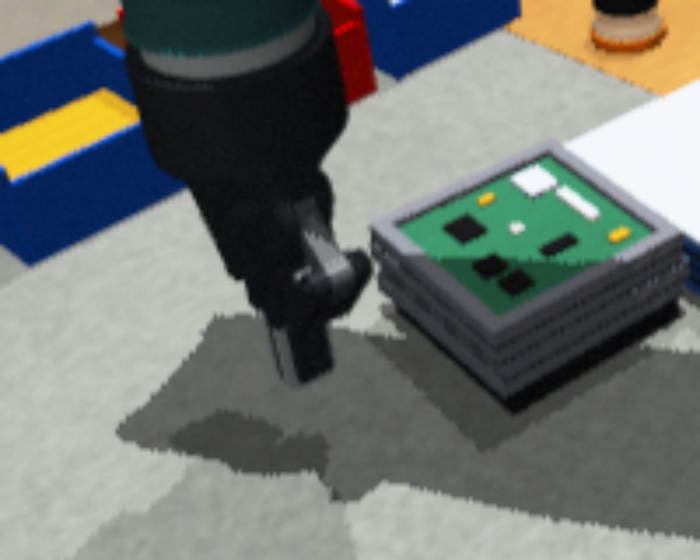

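Request:
arm_command(
  targets=[
    {"claw": 1,"offset": [0,0,-10],"spin": 0},
    {"claw": 1,"offset": [0,0,-18],"spin": 0},
    {"claw": 1,"offset": [0,0,-21],"spin": 0},
    {"claw": 1,"offset": [0,0,-23],"spin": 0},
    {"claw": 1,"offset": [0,0,-23],"spin": 0},
  ],
)

```text
t: 5.45
eef_pos: [0.5852, 0.3594, -0.0205]
orientation: [[0.13, 0.992, -0.0], [0.992, -0.13, -0.0], [-0.0, -0.0, -1.0]]
force: [-0.7, 1.0, -0.4]
grip_width: -0.0001
```

Request:
arm_command(
  targets=[
    {"claw": 1,"offset": [0,0,-2],"spin": 0},
    {"claw": 1,"offset": [0,0,-4],"spin": 0},
    {"claw": 1,"offset": [0,0,-4],"spin": 0},
  ],
)

```text
t: 5.82
eef_pos: [0.5851, 0.3594, -0.0246]
orientation: [[0.13, 0.992, -0.0], [0.992, -0.13, -0.0], [-0.0, -0.0, -1.0]]
force: [-0.2, 0.0, 0.3]
grip_width: 0.0002
```

Request:
arm_command(
  targets=[
    {"claw": 1,"offset": [0,0,-1],"spin": 0},
    {"claw": 1,"offset": [0,0,-2],"spin": 0},
    {"claw": 1,"offset": [0,0,-2],"spin": 0},
  ],
)

```text
t: 6.2
eef_pos: [0.5852, 0.3594, -0.0265]
orientation: [[0.13, 0.992, -0.0], [0.992, -0.13, -0.0], [-0.0, -0.0, -1.0]]
force: [-0.2, 0.5, -0.9]
grip_width: -0.0
```

Request:
arm_command(
  targets=[
    {"claw": 1,"offset": [0,0,-1],"spin": 0},
    {"claw": 1,"offset": [0,0,-1.5],"spin": 0},
    {"claw": 1,"offset": [0,0,-1.5],"spin": 0},
  ],
)

```text
t: 6.58
eef_pos: [0.5852, 0.3595, -0.028]
orientation: [[0.13, 0.992, -0.0], [0.992, -0.13, -0.0], [-0.0, -0.0, -1.0]]
force: [0.5, 0.3, 0.0]
grip_width: 0.0001
```

Request:
arm_command(
  targets=[
    {"claw": 1,"offset": [0,0,-1],"spin": 0},
    {"claw": 1,"offset": [0,0,-1],"spin": 0},
  ],
)

```text
t: 6.82
eef_pos: [0.5852, 0.3594, -0.029]
orientation: [[0.13, 0.992, -0.0], [0.992, -0.13, -0.0], [-0.0, -0.0, -1.0]]
force: [-0.6, -0.4, -0.5]
grip_width: 0.0001
```

Request:
arm_command(
  targets=[
    {"claw": 1,"offset": [0,0,-1],"spin": 0},
    {"claw": 1,"offset": [0,0,-1],"spin": 0},
  ],
)

```text
t: 7.08
eef_pos: [0.5852, 0.3594, -0.03]
orientation: [[0.13, 0.992, -0.0], [0.992, -0.13, -0.0], [-0.0, -0.0, -1.0]]
force: [-0.6, -0.4, 0.3]
grip_width: 0.0001
```

Request:
arm_command(
  targets=[
    {"claw": 1,"offset": [0,0,-1],"spin": 0},
    {"claw": 1,"offset": [0,0,-1],"spin": 0},
  ],
)

```text
t: 7.32
eef_pos: [0.5851, 0.3594, -0.031]
orientation: [[0.13, 0.992, -0.0], [0.992, -0.13, -0.0], [-0.0, -0.0, -1.0]]
force: [0.6, 1.0, -0.4]
grip_width: -0.0002
```

```bash
python3 - <<'E'
from h import *
c=cap('side','s4'); o=readout.get_obs(); p=o['eef_pos']; print(p,o['force'],proj(c,[p[0],p[1],0]))
f=c['frame']; cv2.imwrite('pics/s4c.png',cv2.resize(f[310:400,100:220],None,fx=5,fy=5))
E
```

```text
[ 0.58521161  0.35944281 -0.03093397] [-0.11294996 -0.37079348 -0.11971511] [151.96996682 363.83054853]
```

View pics/s4c.png

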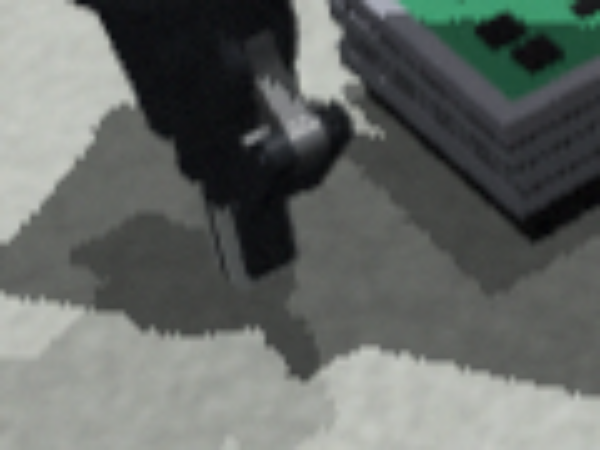

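Request:
arm_command(
  targets=[
    {"claw": 1,"offset": [0,0,-1],"spin": 0},
    {"claw": 1,"offset": [0,0,-1],"spin": 0},
  ],
)

```text
t: 7.62
eef_pos: [0.5852, 0.3594, -0.032]
orientation: [[0.13, 0.992, -0.0], [0.992, -0.13, -0.0], [-0.0, -0.0, -1.0]]
force: [-0.1, 0.2, -0.3]
grip_width: 0.0001
```

Request:
arm_command(
  targets=[
    {"claw": 1,"offset": [0,0,-1],"spin": 0},
    {"claw": 1,"offset": [0,0,-1],"spin": 0},
  ],
)

```text
t: 7.88
eef_pos: [0.5854, 0.3596, -0.0326]
orientation: [[0.13, 0.992, 0.0], [0.992, -0.13, 0.0], [0.0, 0.0, -1.0]]
force: [1.0, -0.1, 2.2]
grip_width: -0.0002
```

Request:
arm_command(
  targets=[
    {"claw": 1,"offset": [0,0,-1],"spin": 0},
    {"claw": 1,"offset": [0,0,-1],"spin": 0},
  ],
)

```text
t: 8.12
eef_pos: [0.5854, 0.3595, -0.0326]
orientation: [[0.13, 0.992, 0.0], [0.992, -0.13, 0.0], [0.0, 0.0, -1.0]]
force: [-2.5, -0.4, 6.8]
grip_width: 0.0
```

Request:
arm_command(
  targets=[
    {"claw": 1,"offset": [0,0,30],"spin": 0},
    {"claw": 1,"offset": [0,0,50.5],"spin": 0},
    {"claw": 1,"offset": [0,0,50.5],"spin": 0},
    {"claw": 1,"offset": [-2.6,-20,50.5],"spin": 0},
    {"claw": 1,"offset": [-5.1,-40,50.5],"spin": 0},
    {"claw": 1,"offset": [-5.8,-45,50.5],"spin": 0},
    {"claw": 1,"offset": [-6.4,-50,50.5],"spin": 0},
    {"claw": 1,"offset": [-7.1,-55,50.5],"spin": 0},
    {"claw": 1,"offset": [-7.7,-60,50.5],"spin": 0},
    {"claw": 1,"offset": [-8.3,-65,50.5],"spin": 0},
  ],
)

```text
t: 9.38
eef_pos: [0.577, 0.2945, 0.0166]
orientation: [[0.129, 0.992, 0.0], [0.992, -0.129, 0.0], [0.0, 0.0, -1.0]]
force: [-0.7, 0.1, -0.5]
grip_width: -0.0002
```

```bash
python3 - <<'E'
from h import *
c=cap('side','s5'); o=readout.get_obs(); print(o['eef_pos'],o['force'])
f=c['frame']; cv2.imwrite('pics/s5c.png',cv2.resize(f[200:400,120:390],None,fx=2.9,fy=2.9))
board(cap('top'))
E
```

```text
[0.57682737 0.29376498 0.01661213] [-0.02828247 -0.68245055 -0.42512878]
board 1331 ((569.2784423828125, 230.01885986328125), (86.02875518798828, 89.9349365234375), 82.01448059082031)
```

View pics/s5c.png

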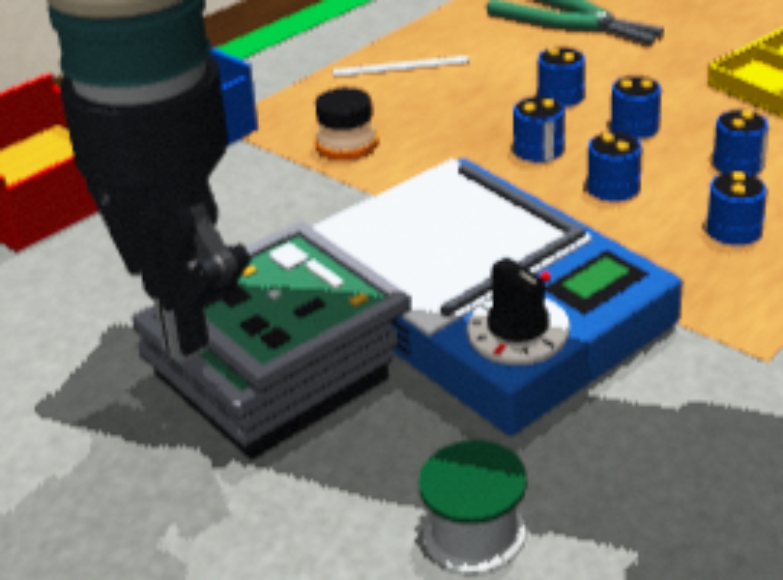

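Request:
arm_command(
  targets=[
    {"claw": 1,"offset": [-1.0,-8,0],"spin": 0},
    {"claw": 1,"offset": [-2.5,-19,0],"spin": 0},
    {"claw": 1,"offset": [-4.0,-31,0],"spin": 0},
    {"claw": 1,"offset": [-5.5,-43,0],"spin": 0},
    {"claw": 1,"offset": [-7.1,-55,0],"spin": 0},
    {"claw": 1,"offset": [-8.6,-67,0],"spin": 0},
    {"claw": 1,"offset": [-10.2,-79,0],"spin": 0},
    {"claw": 1,"offset": [-11.7,-91,0],"spin": 0},
    {"claw": 1,"offset": [-13.1,-102,0],"spin": 0},
    {"claw": 1,"offset": [-14.1,-110,0],"spin": 0},
  ],
)

```text
t: 10.72
eef_pos: [0.5627, 0.1837, 0.0166]
orientation: [[0.13, 0.991, -0.0], [0.991, -0.13, -0.0], [-0.0, -0.0, -1.0]]
force: [-0.0, 0.9, -1.0]
grip_width: -0.0002
```

```bash
python3 - <<'E'
from h import *
o=readout.get_obs(); print(o['eef_pos'],o['force'])
c=cap('top','t6');board(c); cv2.imwrite('pics/t6c.png',cv2.resize(c['frame'][200:330,155:305],None,fx=4.6,fy=4.6,interpolation=cv2.INTER_CUBIC))
E
```

```text
[0.5626638  0.18365744 0.0165546 ] [-0.0274786   0.90615661 -1.01039283]
board 1351 ((554.8888549804688, 119.8955078125), (85.57611846923828, 90.31916046142578), 82.22956085205078)
```

Request:
arm_command(
  targets=[
    {"claw": 1,"offset": [-0.5,-4,0],"spin": 0},
    {"claw": 1,"offset": [-0.9,-7,0],"spin": 0},
    {"claw": 1,"offset": [-1.0,-8,0],"spin": 0},
    {"claw": 1,"offset": [-1.0,-8,0],"spin": 0},
  ],
)

```text
t: 11.28
eef_pos: [0.5619, 0.1765, 0.0167]
orientation: [[0.13, 0.992, 0.0], [0.992, -0.13, -0.0], [-0.0, 0.0, -1.0]]
force: [-0.3, 0.2, -0.9]
grip_width: 0.0003
```

Request:
arm_command(
  targets=[
    {"claw": 1,"offset": [-0.1,-1,0],"spin": 0},
    {"claw": 1,"offset": [-0.1,-1,0],"spin": 0},
  ],
)

```text
t: 11.52
eef_pos: [0.5618, 0.1756, 0.0167]
orientation: [[0.13, 0.992, 0.0], [0.992, -0.13, 0.0], [0.0, 0.0, -1.0]]
force: [0.2, 0.9, -0.3]
grip_width: 0.0001
```

Request:
arm_command(
  targets=[
    {"claw": 1,"offset": [-0.1,-1,0],"spin": 0},
    {"claw": 1,"offset": [-0.1,-1,0],"spin": 0},
  ],
)

```text
t: 11.78
eef_pos: [0.5617, 0.1745, 0.0167]
orientation: [[0.13, 0.992, 0.0], [0.992, -0.13, 0.0], [0.0, 0.0, -1.0]]
force: [0.2, 0.8, 0.1]
grip_width: -0.0003
```

Request:
arm_command(
  targets=[
    {"claw": 1,"offset": [-0.1,-1,0],"spin": 0},
    {"claw": 1,"offset": [-0.1,-1,0],"spin": 0},
  ],
)

```text
t: 12.02
eef_pos: [0.5614, 0.1744, 0.0166]
orientation: [[0.129, 0.992, -0.0], [0.992, -0.129, 0.002], [0.002, -0.001, -1.0]]
force: [-0.4, 5.0, -0.0]
grip_width: 0.0
```

Request:
arm_command(
  targets=[
    {"claw": 1,"offset": [-0.1,-1,0],"spin": 0},
    {"claw": 1,"offset": [-0.1,-1,0],"spin": 0},
  ],
)

```text
t: 12.28
eef_pos: [0.5613, 0.1744, 0.0167]
orientation: [[0.129, 0.992, -0.0], [0.992, -0.129, 0.004], [0.004, -0.001, -1.0]]
force: [-1.1, 7.2, -0.8]
grip_width: 0.0
```

Request:
arm_command(
  targets=[
    {"claw": 1,"offset": [-0.1,-1,0],"spin": 0},
    {"claw": 1,"offset": [-0.1,-1,0],"spin": 0},
  ],
)

```text
t: 12.52
eef_pos: [0.5613, 0.1744, 0.0168]
orientation: [[0.128, 0.992, -0.0], [0.992, -0.128, 0.006], [0.006, -0.001, -1.0]]
force: [0.6, 9.6, -0.8]
grip_width: 0.0003
```

```bash
python3 - <<'E'
from h import *
board(cap('top'))
E
```

```text
board 1346 ((553.71484375, 110.75297546386719), (85.88092803955078, 90.13229370117188), 82.6236343383789)
```

Request:
arm_command(
  targets=[
    {"claw": 1,"offset": [2.6,20,0],"spin": 0},
    {"claw": 1,"offset": [2.6,20,40],"spin": 10},
    {"claw": 1,"offset": [30,0,45],"spin": 20},
    {"claw": 1,"offset": [60,-35,45],"spin": 30},
    {"claw": 1,"offset": [70,-70.5,45],"spin": 40},
    {"claw": 1,"offset": [70,-70.5,45],"spin": 50},
    {"claw": 1,"offset": [70,-70.5,45],"spin": 60},
    {"claw": 1,"offset": [70,-70.5,45],"spin": 70},
    {"claw": 1,"offset": [70,-70.5,45],"spin": 80},
    {"claw": 1,"offset": [70,-70.5,45],"spin": 90},
  ],
)

```text
t: 13.82
eef_pos: [0.6315, 0.1006, 0.0614]
orientation: [[-0.992, 0.124, -0.0], [0.124, 0.992, -0.003], [-0.0, -0.003, -1.0]]
force: [0.1, 0.3, -0.6]
grip_width: 0.0001
```

Request:
arm_command(
  targets=[
    {"claw": 1,"offset": [0,0,-25],"spin": 0},
    {"claw": 1,"offset": [0,0,-45],"spin": 0},
    {"claw": 1,"offset": [0,0,-45],"spin": 0},
  ],
)

```text
t: 14.2
eef_pos: [0.6293, 0.1007, 0.0146]
orientation: [[-0.992, 0.13, -0.005], [0.13, 0.992, -0.002], [0.004, -0.003, -1.0]]
force: [0.4, -0.0, -0.4]
grip_width: -0.0
```

Request:
arm_command(
  targets=[
    {"claw": 1,"offset": [0,0,0.5],"spin": 0},
    {"claw": 1,"offset": [-5,0.6,0.5],"spin": 0},
    {"claw": 1,"offset": [-9,1.2,0.5],"spin": 0},
    {"claw": 1,"offset": [-13,1.7,0.5],"spin": 0},
    {"claw": 1,"offset": [-17,2.2,0.5],"spin": 0},
    {"claw": 1,"offset": [-20,2.6,0.5],"spin": 0},
    {"claw": 1,"offset": [-22,2.8,0.5],"spin": 0},
    {"claw": 1,"offset": [-22,2.8,0.5],"spin": 0},
  ],
)

```text
t: 15.2
eef_pos: [0.6094, 0.1038, 0.0172]
orientation: [[-0.992, 0.13, 0.0], [0.13, 0.992, 0.0], [-0.0, 0.0, -1.0]]
force: [1.7, 0.3, 1.4]
grip_width: -0.0002
```

Request:
arm_command(
  targets=[
    {"claw": 1,"offset": [-1,0.1,0],"spin": 0},
    {"claw": 1,"offset": [-2,0.2,0],"spin": 0},
    {"claw": 1,"offset": [-2,0.2,0],"spin": 0},
  ],
)

```text
t: 15.58
eef_pos: [0.6074, 0.104, 0.0171]
orientation: [[-0.992, 0.13, 0.0], [0.13, 0.992, 0.0], [0.0, 0.0, -1.0]]
force: [2.1, 0.0, 0.9]
grip_width: -0.0001
```

Request:
arm_command(
  targets=[
    {"claw": 1,"offset": [-1,0.1,0],"spin": 0},
    {"claw": 1,"offset": [-1,0.1,0],"spin": 0},
  ],
)

```text
t: 15.82
eef_pos: [0.6063, 0.1041, 0.0171]
orientation: [[-0.992, 0.13, -0.0], [0.13, 0.992, 0.0], [0.0, 0.0, -1.0]]
force: [0.8, 0.2, 0.9]
grip_width: 0.0001
```

Request:
arm_command(
  targets=[
    {"claw": 1,"offset": [-1,0.1,0],"spin": 0},
    {"claw": 1,"offset": [-1,0.1,0],"spin": 0},
  ],
)

```text
t: 16.08
eef_pos: [0.6052, 0.1042, 0.017]
orientation: [[-0.992, 0.13, -0.0], [0.13, 0.992, 0.0], [0.0, 0.0, -1.0]]
force: [1.0, 0.5, -0.1]
grip_width: 0.0002
```

```bash
python3 - <<'E'
from h import *
board(cap('top'))
E
```

Request:
arm_command(
  targets=[
    {"claw": 1,"offset": [-1,0.1,0],"spin": 0},
    {"claw": 1,"offset": [-1,0.1,0],"spin": 0},
  ],
)

```text
t: 16.38
eef_pos: [0.6042, 0.1044, 0.017]
orientation: [[-0.992, 0.13, -0.0], [0.13, 0.992, 0.0], [0.0, 0.0, -1.0]]
force: [1.3, 1.0, 0.6]
grip_width: 0.0002
```

Request:
arm_command(
  targets=[
    {"claw": 1,"offset": [-1,0.1,0],"spin": 0},
    {"claw": 1,"offset": [-1,0.1,0],"spin": 0},
  ],
)

```text
t: 16.62
eef_pos: [0.6042, 0.1044, 0.0173]
orientation: [[-0.992, 0.13, 0.002], [0.13, 0.992, -0.0], [-0.002, 0.0, -1.0]]
force: [3.4, 1.0, -1.1]
grip_width: -0.0001
```

Request:
arm_command(
  targets=[
    {"claw": 1,"offset": [-1,0.1,0],"spin": 0},
    {"claw": 1,"offset": [-1,0.1,0],"spin": 0},
  ],
)

```text
t: 16.88
eef_pos: [0.6042, 0.1043, 0.0177]
orientation: [[-0.992, 0.13, 0.003], [0.13, 0.992, -0.0], [-0.003, 0.0, -1.0]]
force: [4.9, 0.6, -0.8]
grip_width: 0.0002
```

Request:
arm_command(
  targets=[
    {"claw": 1,"offset": [20,-2.6,0],"spin": 0},
    {"claw": -1,"offset": [25,-3,45],"spin": -5},
    {"claw": -1,"offset": [30,-53,60],"spin": -15},
    {"claw": -1,"offset": [35,-103,60],"spin": -25},
    {"claw": -1,"offset": [41,-153,60],"spin": -35},
    {"claw": -1,"offset": [45,-203,60],"spin": -45.2},
    {"claw": -1,"offset": [47.4,-250,60],"spin": -45.2},
    {"claw": -1,"offset": [47.4,-250,60],"spin": -45.2},
    {"claw": -1,"offset": [47.4,-250,60],"spin": -45.2},
  ],
)

```text
t: 18.0
eef_pos: [0.6481, -0.1449, 0.0764]
orientation: [[-0.606, 0.795, -0.003], [0.795, 0.606, 0.001], [0.003, -0.002, -1.0]]
force: [-0.5, 0.7, 0.8]
grip_width: 0.0851
```

```bash
python3 - <<'E'
from h import *
c=cap('top','t7');board(c);print(caps(c).round(1).tolist())
a=cv2.resize(c['frame'][200:330,155:305],None,fx=4,fy=4,interpolation=cv2.INTER_CUBIC)[:,:600]
cv2.imwrite('pics/t7c.png',a)
E
```

```text
board 1353 ((570.8256225585938, 243.08724975585938), (85.12335205078125, 89.72897338867188), 82.9046859741211)
board 1368 ((539.8406372070312, 112.52320098876953), (85.85315704345703, 90.0848617553711), 82.46778869628906)
[[531.7, -55.8]]
```

View pics/t7c.png

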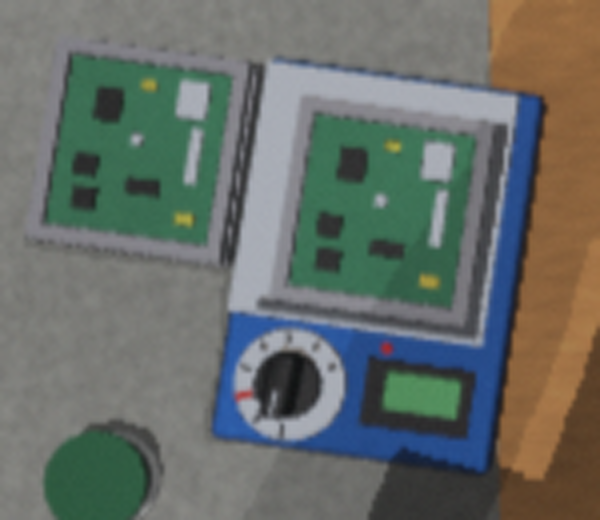

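Request:
arm_command(
  force=40,
  targets=[
    {"claw": -1,"offset": [0,0,-40],"spin": 0},
    {"claw": -1,"offset": [0,0,-80],"spin": 0},
    {"claw": -1,"offset": [0,0,-93.5],"spin": 0},
    {"claw": -1,"offset": [0,0,-93.5],"spin": 0},
    {"claw": 1,"offset": [0,0,-93.5],"spin": 0},
    {"claw": 1,"offset": [0,0,-93.5],"spin": 0},
    {"claw": 1,"offset": [0,0,-93.5],"spin": 0},
    {"claw": 1,"offset": [0,0,-93.5],"spin": 0},
  ],
)

```text
t: 19.05
eef_pos: [0.6513, -0.1461, -0.0145]
orientation: [[-0.606, 0.795, 0.003], [0.795, 0.606, -0.001], [-0.003, 0.002, -1.0]]
force: [-0.7, 0.0, 5.8]
grip_width: 0.0385
```

```bash
python3 - <<'E'
from h import *
c=cap('side','s8'); o=readout.get_obs(); p=o['eef_pos'];u=proj(c,[p[0],p[1],.02]); print(p,u,o['grip_width'])
u=u.astype(int); cv2.imwrite('pics/s8c.png',cv2.resize(c['frame'][u[1]-50:u[1]+35,u[0]-60:u[0]+60],None,fx=6,fy=6,interpolation=cv2.INTER_CUBIC))
E
```

```text
[ 0.65128703 -0.14610938 -0.01451909] [312.5474386  225.23219952] 0.038630143483150636
```

View pics/s8c.png

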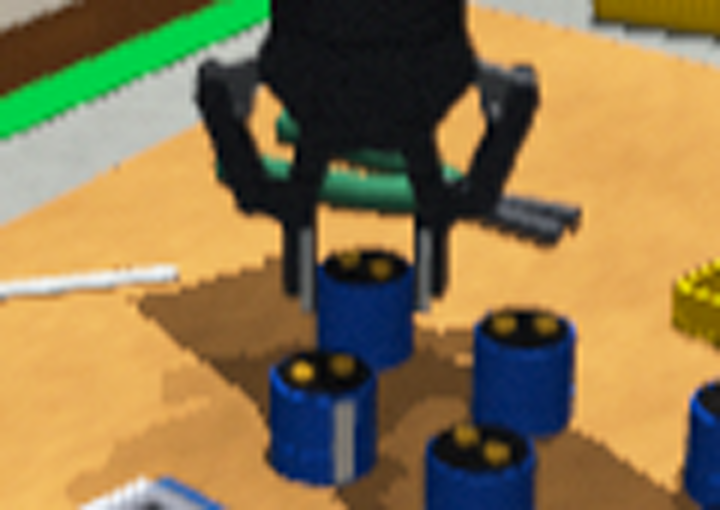

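Request:
arm_command(
  targets=[
    {"claw": 1,"offset": [0,0,40],"spin": 0},
    {"claw": 1,"offset": [-10,-20,75],"spin": 0},
    {"claw": 1,"offset": [-40,-70,75],"spin": 0},
    {"claw": 1,"offset": [-70,-122,75],"spin": 0},
    {"claw": 1,"offset": [-100,-174,75],"spin": 0},
    {"claw": 1,"offset": [-130,-226,75],"spin": 0},
    {"claw": 1,"offset": [-143.5,-250,75],"spin": 0},
    {"claw": 1,"offset": [-143.5,-250,75],"spin": 0},
    {"claw": 1,"offset": [-143.5,-250,40],"spin": 0},
    {"claw": 1,"offset": [-143.5,-250,25],"spin": 0},
  ],
)

```text
t: 20.35
eef_pos: [0.5052, -0.3932, 0.0065]
orientation: [[-0.607, 0.795, -0.003], [0.795, 0.607, 0.003], [0.004, -0.0, -1.0]]
force: [0.4, -0.1, -1.0]
grip_width: 0.0384
```

```bash
python3 - <<'E'
from h import *
o=readout.get_obs(); p=o['eef_pos']; print(p,o['grip_width'],o['force'])
c=cap('top');print(caps(c).round(1).tolist())
c=cap('side','s9');u=proj(c,[p[0],p[1],.03]).astype(int)
cv2.imwrite('pics/s9c.png',cv2.resize(c['frame'][u[1]-50:u[1]+40,u[0]-60:u[0]+60],None,fx=6,fy=6,interpolation=cv2.INTER_CUBIC))
E
```

```text
[ 0.50516863 -0.39321631  0.00650318] 0.03844544853639158 [ 0.35563521 -0.06886065 -1.03581995]
[[609.6, -64.9], [570.9, -141.1], [531.3, -55.7], [474.9, -143.9], [430.8, -63.2]]
```

View pics/s9c.png

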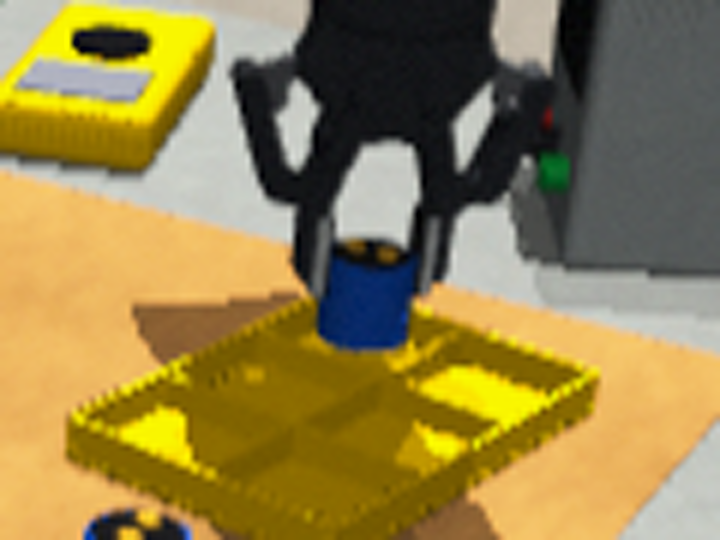

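Request:
arm_command(
  targets=[
    {"claw": 1,"offset": [0,0,-12],"spin": 0},
    {"claw": 1,"offset": [0,0,-20],"spin": 0},
    {"claw": 1,"offset": [0,0,-20],"spin": 0},
    {"claw": 1,"offset": [0,0,-20],"spin": 0},
  ],
)

```text
t: 20.95
eef_pos: [0.5064, -0.3956, -0.0112]
orientation: [[-0.607, 0.795, 0.0], [0.795, 0.607, -0.0], [-0.0, 0.0, -1.0]]
force: [-0.3, -0.3, -1.0]
grip_width: 0.0388
```

Request:
arm_command(
  targets=[
    {"claw": -1,"offset": [0,0,0],"spin": 0},
    {"claw": -1,"offset": [0,0,0],"spin": 0},
    {"claw": -1,"offset": [0,0,0],"spin": 0},
    {"claw": -1,"offset": [0,0,40],"spin": 0},
    {"claw": -1,"offset": [0,0,80],"spin": 0},
    {"claw": -1,"offset": [0,0,80],"spin": 0},
  ],
)

```text
t: 21.7
eef_pos: [0.5091, -0.3982, 0.0731]
orientation: [[-0.606, 0.795, 0.006], [0.795, 0.607, -0.006], [-0.009, 0.001, -1.0]]
force: [-0.4, -0.6, 0.1]
grip_width: 0.0859
```

```bash
python3 - <<'E'
from h import *
o=readout.get_obs(); p=o['eef_pos']; print(p,o['grip_width'],o['force'])
print(caps(cap('top')).round(1).tolist())
c=cap('side','s10');H=hsv(c);u=proj(c,[.5075,-.396,.041]);print(u)
b=(H[...,0]>100)&(H[...,0]<125)&(H[...,1]>120)
for ce,a,l in comps(b,60):
    ys,xs=np.nonzero(l); print(ce.round(),a,xs.min(),xs.max(),ys.min(),ys.max())
E
```

```text
[ 0.50910218 -0.39823316  0.07312997] 0.08588376748935392 [-0.37895623 -0.55279803  0.07228652]
[[609.6, -64.9], [570.7, -141.1], [531.3, -55.7], [506.5, -394.9], [474.6, -144.0], [430.9, -62.9]]
[413.27397991 199.49139037]
[413. 207.] 158 405 420 200 213
[178. 233.] 1810 144 207 208 262
[334. 250.] 522 323 347 229 268
[304. 246.] 220 297 313 236 255
[374. 251.] 253 366 384 240 260
[ 76. 280.] 3076 34 117 246 315
[307. 317.] 2512 221 354 255 349
[373. 274.] 313 364 383 261 283
```

Request:
arm_command(
  targets=[
    {"claw": -1,"offset": [13,50,0],"spin": 0},
    {"claw": -1,"offset": [26,103,0],"spin": 0},
    {"claw": -1,"offset": [39,156,0],"spin": 0},
    {"claw": -1,"offset": [53,210,0],"spin": 0},
    {"claw": -1,"offset": [64.3,254.5,0],"spin": 0},
    {"claw": -1,"offset": [64.3,254.5,0],"spin": 0},
    {"claw": -1,"offset": [64.3,254.5,-35],"spin": 0},
    {"claw": -1,"offset": [64.3,254.5,-70],"spin": 0},
    {"claw": -1,"offset": [64.3,254.5,-85],"spin": 0},
    {"claw": -1,"offset": [64.3,254.5,-85],"spin": 0},
  ],
)

```text
t: 23.05
eef_pos: [0.5687, -0.1411, -0.018]
orientation: [[-0.606, 0.796, -0.004], [0.796, 0.606, 0.001], [0.003, -0.002, -1.0]]
force: [0.7, 0.4, 0.4]
grip_width: 0.0856
```

Request:
arm_command(
  targets=[
    {"claw": 1,"offset": [0,0,0],"spin": 0},
    {"claw": 1,"offset": [0,0,0],"spin": 0},
    {"claw": 1,"offset": [0,0,0],"spin": 0},
    {"claw": 1,"offset": [0,0,0],"spin": 0},
    {"claw": 1,"offset": [0,0,40],"spin": 0},
    {"claw": 1,"offset": [-14,-48,75],"spin": 0},
    {"claw": 1,"offset": [-28,-98,75],"spin": 0},
    {"claw": 1,"offset": [-43,-150,75],"spin": 0},
    {"claw": 1,"offset": [-54.5,-191,75],"spin": 0},
    {"claw": 1,"offset": [-54.5,-191,75],"spin": 0},
  ],
)

```text
t: 24.3
eef_pos: [0.5153, -0.3349, 0.0586]
orientation: [[-0.603, 0.798, 0.0], [0.798, 0.603, -0.001], [-0.001, -0.0, -1.0]]
force: [0.1, 0.2, -0.8]
grip_width: 0.0391
```

Request:
arm_command(
  targets=[
    {"claw": 1,"offset": [0,0,-40],"spin": 0},
    {"claw": 1,"offset": [0,0,-62],"spin": 0},
    {"claw": 1,"offset": [0,0,-70],"spin": 0},
    {"claw": 1,"offset": [0,0,-70],"spin": 0},
    {"claw": -1,"offset": [0,0,-70],"spin": 0},
    {"claw": -1,"offset": [0,0,-70],"spin": 0},
    {"claw": -1,"offset": [0,0,-70],"spin": 0},
    {"claw": -1,"offset": [0,0,-30],"spin": 0},
    {"claw": -1,"offset": [0,0,10],"spin": 0},
    {"claw": -1,"offset": [0,0,10],"spin": 0},
  ],
)

```text
t: 25.55
eef_pos: [0.5191, -0.3345, 0.0729]
orientation: [[-0.606, 0.795, 0.007], [0.795, 0.606, -0.005], [-0.008, 0.002, -1.0]]
force: [-1.2, -0.2, 0.1]
grip_width: 0.0852
```

```bash
cat > chk.py <<'E'
from h import *
o=readout.get_obs(); print(o['t'],o['eef_pos'],o['grip_width'])
print(caps(cap('top')).round(1).tolist())
E
python3 chk.py
```

```text
25.55 [ 0.51907301 -0.33446194  0.07289562] 0.08517830564214716
[[609.6, -65.1], [551.2, -302.8], [548.4, -322.0], [531.1, -55.7], [535.0, -328.3], [516.4, -331.0], [474.9, -143.9], [430.8, -63.0]]
```

Request:
arm_command(
  targets=[
    {"claw": -1,"offset": [18,52,0],"spin": 0},
    {"claw": -1,"offset": [37,106,0],"spin": 0},
    {"claw": -1,"offset": [56,160,0],"spin": 0},
    {"claw": -1,"offset": [75,215,0],"spin": 0},
    {"claw": -1,"offset": [93.4,267,0],"spin": 0},
    {"claw": -1,"offset": [93.4,267,0],"spin": 0},
    {"claw": -1,"offset": [93.4,267,-35],"spin": 0},
    {"claw": -1,"offset": [93.4,267,-70],"spin": 0},
    {"claw": -1,"offset": [93.4,267,-85],"spin": 0},
    {"claw": -1,"offset": [93.4,267,-85],"spin": 0},
  ],
)

```text
t: 26.85
eef_pos: [0.6075, -0.0654, -0.0181]
orientation: [[-0.606, 0.796, -0.004], [0.796, 0.606, 0.001], [0.003, -0.003, -1.0]]
force: [-0.4, -0.1, 0.3]
grip_width: 0.0854
```

Request:
arm_command(
  targets=[
    {"claw": 1,"offset": [0,0,0],"spin": 0},
    {"claw": 1,"offset": [0,0,0],"spin": 0},
    {"claw": 1,"offset": [0,0,0],"spin": 0},
    {"claw": 1,"offset": [0,0,0],"spin": 0},
    {"claw": 1,"offset": [0,0,40],"spin": 0},
    {"claw": 1,"offset": [-20,-48,75],"spin": 0},
    {"claw": 1,"offset": [-42,-100,75],"spin": 0},
    {"claw": 1,"offset": [-64,-153,75],"spin": 0},
    {"claw": 1,"offset": [-84.7,-202.6,75],"spin": 0},
    {"claw": 1,"offset": [-84.7,-202.6,75],"spin": 0},
  ],
)

```text
t: 28.1
eef_pos: [0.5233, -0.2708, 0.0586]
orientation: [[-0.602, 0.798, -0.0], [0.798, 0.602, -0.001], [-0.001, -0.001, -1.0]]
force: [-0.1, 1.2, -0.4]
grip_width: 0.0388
```

Request:
arm_command(
  targets=[
    {"claw": 1,"offset": [0,0,-40],"spin": 0},
    {"claw": 1,"offset": [0,0,-62],"spin": 0},
    {"claw": 1,"offset": [0,0,-70],"spin": 0},
    {"claw": 1,"offset": [0,0,-70],"spin": 0},
    {"claw": -1,"offset": [0,0,-70],"spin": 0},
    {"claw": -1,"offset": [0,0,-70],"spin": 0},
    {"claw": -1,"offset": [0,0,-70],"spin": 0},
    {"claw": -1,"offset": [0,0,-30],"spin": 0},
    {"claw": -1,"offset": [0,0,10],"spin": 0},
    {"claw": -1,"offset": [0,0,10],"spin": 0},
  ],
)

```text
t: 29.35
eef_pos: [0.528, -0.2697, 0.0727]
orientation: [[-0.606, 0.795, 0.007], [0.795, 0.606, -0.005], [-0.008, 0.003, -1.0]]
force: [0.6, -0.7, -0.6]
grip_width: 0.0853
```

```bash
python3 chk.py
```

```text
29.35 [ 0.52798687 -0.26974477  0.07270274] 0.08533729874911443
[[558.4, -247.7], [531.0, -55.7], [525.0, -266.7], [430.9, -62.9]]
```

Request:
arm_command(
  targets=[
    {"claw": -1,"offset": [2,52,0],"spin": 0},
    {"claw": -1,"offset": [3,106,0],"spin": 0},
    {"claw": -1,"offset": [5,160,0],"spin": 0},
    {"claw": -1,"offset": [6.2,212,0],"spin": 0},
    {"claw": -1,"offset": [6.2,212,0],"spin": 0},
    {"claw": -1,"offset": [6.2,212,-35],"spin": 0},
    {"claw": -1,"offset": [6.2,212,-70],"spin": 0},
    {"claw": -1,"offset": [6.2,212,-85],"spin": 0},
    {"claw": -1,"offset": [6.2,212,-85],"spin": 0},
  ],
)

```text
t: 30.52
eef_pos: [0.5293, -0.056, -0.0179]
orientation: [[-0.606, 0.796, -0.004], [0.796, 0.606, 0.001], [0.003, -0.002, -1.0]]
force: [0.5, 0.1, -0.1]
grip_width: 0.0854
```

Request:
arm_command(
  targets=[
    {"claw": 1,"offset": [0,0,0],"spin": 0},
    {"claw": 1,"offset": [0,0,0],"spin": 0},
    {"claw": 1,"offset": [0,0,0],"spin": 0},
    {"claw": 1,"offset": [0,0,0],"spin": 0},
    {"claw": 1,"offset": [0,0,40],"spin": 0},
    {"claw": 1,"offset": [-14,-50,75],"spin": 0},
    {"claw": 1,"offset": [-28,-106,75],"spin": 0},
    {"claw": 1,"offset": [-43,-162,75],"spin": 0},
    {"claw": 1,"offset": [-58,-218,75],"spin": 0},
    {"claw": 1,"offset": [-73,-275,75],"spin": 0},
  ],
)

```text
t: 31.78
eef_pos: [0.4572, -0.3321, 0.0587]
orientation: [[-0.607, 0.795, 0.0], [0.795, 0.607, 0.0], [-0.0, 0.0, -1.0]]
force: [1.5, 0.5, -0.9]
grip_width: 0.0388
```

Request:
arm_command(
  targets=[
    {"claw": 1,"offset": [-15,-57,0],"spin": 0},
    {"claw": 1,"offset": [-15,-57,0],"spin": 0},
    {"claw": 1,"offset": [-15,-57,0],"spin": 0},
  ],
)

```text
t: 32.15
eef_pos: [0.4424, -0.387, 0.0582]
orientation: [[-0.606, 0.795, -0.001], [0.795, 0.606, 0.002], [0.002, 0.0, -1.0]]
force: [0.8, 0.9, -0.9]
grip_width: 0.0383
```

Request:
arm_command(
  targets=[
    {"claw": 1,"offset": [0,0,-40],"spin": 0},
    {"claw": 1,"offset": [0,0,-62],"spin": 0},
    {"claw": 1,"offset": [0,0,-70],"spin": 0},
    {"claw": 1,"offset": [0,0,-70],"spin": 0},
    {"claw": -1,"offset": [0,0,-70],"spin": 0},
    {"claw": -1,"offset": [0,0,-70],"spin": 0},
    {"claw": -1,"offset": [0,0,-70],"spin": 0},
    {"claw": -1,"offset": [0,0,-30],"spin": 0},
    {"claw": -1,"offset": [0,0,10],"spin": 0},
    {"claw": -1,"offset": [0,0,10],"spin": 0},
  ],
)

```text
t: 33.4
eef_pos: [0.4455, -0.3905, 0.0727]
orientation: [[-0.606, 0.795, 0.006], [0.795, 0.606, -0.006], [-0.008, 0.001, -1.0]]
force: [-0.6, 0.2, 0.2]
grip_width: 0.0855
```

```bash
python3 chk.py
```

```text
33.4 [ 0.44554321 -0.3905256   0.07272709] 0.08552401228169261
[[525.3, -267.0], [516.4, -331.2], [474.8, -144.0], [461.9, -278.7], [452.1, -265.9], [442.8, -386.8], [430.9, -62.9]]
```

Request:
arm_command(
  targets=[
    {"claw": -1,"offset": [7,50,0],"spin": 0},
    {"claw": -1,"offset": [14,104,0],"spin": 0},
    {"claw": -1,"offset": [20,158,0],"spin": 0},
    {"claw": -1,"offset": [27,212,0],"spin": 0},
    {"claw": -1,"offset": [31.6,243.7,0],"spin": 0},
    {"claw": -1,"offset": [31.6,243.7,0],"spin": 0},
    {"claw": -1,"offset": [31.6,243.7,-35],"spin": 0},
    {"claw": -1,"offset": [31.6,243.7,-70],"spin": 0},
    {"claw": -1,"offset": [31.6,243.7,-85],"spin": 0},
    {"claw": -1,"offset": [31.6,243.7,-85],"spin": 0},
  ],
)

```text
t: 34.7
eef_pos: [0.4731, -0.144, -0.0177]
orientation: [[-0.606, 0.796, -0.003], [0.796, 0.606, 0.001], [0.003, -0.002, -1.0]]
force: [-0.5, -0.0, -0.8]
grip_width: 0.0853
```

Request:
arm_command(
  targets=[
    {"claw": 1,"offset": [0,0,0],"spin": 0},
    {"claw": 1,"offset": [0,0,0],"spin": 0},
    {"claw": 1,"offset": [0,0,0],"spin": 0},
    {"claw": 1,"offset": [0,0,0],"spin": 0},
    {"claw": 1,"offset": [0,0,40],"spin": 0},
    {"claw": 1,"offset": [-6,-45,75],"spin": 0},
    {"claw": 1,"offset": [-12,-95,75],"spin": 0},
    {"claw": 1,"offset": [-18,-145,75],"spin": 0},
    {"claw": 1,"offset": [-22.9,-179.2,75],"spin": 0},
    {"claw": 1,"offset": [-22.9,-179.2,75],"spin": 0},
  ],
)

```text
t: 35.95
eef_pos: [0.4517, -0.3257, 0.0589]
orientation: [[-0.604, 0.797, 0.001], [0.797, 0.604, -0.001], [-0.002, 0.0, -1.0]]
force: [-0.1, 0.2, -1.4]
grip_width: 0.0388
```

Request:
arm_command(
  targets=[
    {"claw": 1,"offset": [0,0,-40],"spin": 0},
    {"claw": 1,"offset": [0,0,-62],"spin": 0},
    {"claw": 1,"offset": [0,0,-70],"spin": 0},
    {"claw": 1,"offset": [0,0,-70],"spin": 0},
    {"claw": -1,"offset": [0,0,-70],"spin": 0},
    {"claw": -1,"offset": [0,0,-70],"spin": 0},
    {"claw": -1,"offset": [0,0,-70],"spin": 0},
    {"claw": -1,"offset": [0,0,-30],"spin": 0},
    {"claw": -1,"offset": [0,0,10],"spin": 0},
    {"claw": -1,"offset": [0,0,10],"spin": 0},
  ],
)

```text
t: 37.2
eef_pos: [0.4545, -0.3257, 0.0725]
orientation: [[-0.606, 0.795, 0.006], [0.795, 0.606, -0.005], [-0.008, 0.002, -1.0]]
force: [-0.1, -0.3, -0.2]
grip_width: 0.0857
```

```bash
python3 chk.py
```

```text
37.2 [ 0.45448025 -0.32568428  0.07251242] 0.0856957302622154
[[525.3, -266.7], [507.2, -395.5], [452.0, -322.5], [430.9, -62.9]]
```

Request:
arm_command(
  targets=[
    {"claw": -1,"offset": [-4,50,0],"spin": 0},
    {"claw": -1,"offset": [-8,104,0],"spin": 0},
    {"claw": -1,"offset": [-13,158,0],"spin": 0},
    {"claw": -1,"offset": [-17,212,0],"spin": 0},
    {"claw": -1,"offset": [-20.9,260.3,0],"spin": 0},
    {"claw": -1,"offset": [-20.9,260.3,0],"spin": 0},
    {"claw": -1,"offset": [-20.9,260.3,-35],"spin": 0},
    {"claw": -1,"offset": [-20.9,260.3,-70],"spin": 0},
    {"claw": -1,"offset": [-20.9,260.3,-85],"spin": 0},
    {"claw": -1,"offset": [-20.9,260.3,-85],"spin": 0},
  ],
)

```text
t: 38.5
eef_pos: [0.4285, -0.0629, -0.0184]
orientation: [[-0.606, 0.796, -0.005], [0.796, 0.606, 0.001], [0.004, -0.003, -1.0]]
force: [0.7, -0.1, -0.4]
grip_width: 0.085
```

Request:
arm_command(
  targets=[
    {"claw": 1,"offset": [0,0,0],"spin": 0},
    {"claw": 1,"offset": [0,0,0],"spin": 0},
    {"claw": 1,"offset": [0,0,0],"spin": 0},
    {"claw": 1,"offset": [0,0,0],"spin": 0},
    {"claw": 1,"offset": [0,0,40],"spin": 0},
    {"claw": 1,"offset": [7,-47,75],"spin": 0},
    {"claw": 1,"offset": [15,-98,75],"spin": 0},
    {"claw": 1,"offset": [23,-150,75],"spin": 0},
    {"claw": 1,"offset": [29.6,-195.9,75],"spin": 0},
    {"claw": 1,"offset": [29.6,-195.9,75],"spin": 0},
  ],
)

```text
t: 39.75
eef_pos: [0.4615, -0.2622, 0.059]
orientation: [[-0.604, 0.797, 0.002], [0.797, 0.604, -0.002], [-0.003, 0.0, -1.0]]
force: [-0.2, 0.3, -1.5]
grip_width: 0.0384
```

Request:
arm_command(
  targets=[
    {"claw": 1,"offset": [0,0,-40],"spin": 0},
    {"claw": 1,"offset": [0,0,-62],"spin": 0},
    {"claw": 1,"offset": [0,0,-70],"spin": 0},
    {"claw": 1,"offset": [0,0,-70],"spin": 0},
    {"claw": -1,"offset": [0,0,-70],"spin": 0},
    {"claw": -1,"offset": [0,0,-70],"spin": 0},
    {"claw": -1,"offset": [0,0,-70],"spin": 0},
    {"claw": -1,"offset": [0,0,-30],"spin": 0},
    {"claw": -1,"offset": [0,0,40],"spin": 0},
    {"claw": -1,"offset": [0,0,70],"spin": 0},
  ],
)

```text
t: 41.0
eef_pos: [0.4616, -0.2597, 0.1319]
orientation: [[-0.606, 0.795, 0.003], [0.795, 0.606, -0.002], [-0.004, 0.001, -1.0]]
force: [-0.1, 0.1, 0.5]
grip_width: 0.0857
```

Request:
arm_command(
  targets=[
    {"claw": -1,"offset": [-3,60,0],"spin": 0},
    {"claw": -1,"offset": [-5,120,0],"spin": 0},
    {"claw": -1,"offset": [-7,180,0],"spin": 0},
    {"claw": -1,"offset": [-10,240,0],"spin": 0},
    {"claw": -1,"offset": [-10,260,0],"spin": 0},
    {"claw": -1,"offset": [-10,260,0],"spin": 0},
  ],
)

```text
t: 41.75
eef_pos: [0.4501, 0.0025, 0.1287]
orientation: [[-0.609, 0.793, 0.0], [0.793, 0.609, -0.0], [-0.0, 0.0, -1.0]]
force: [0.3, 0.1, 0.0]
grip_width: 0.0854
```

```bash
python3 chk.py; python3 - <<'E'
from h import *
c=cap('top','t20');board(c)
a=cv2.resize(c['frame'][200:330,155:305],None,fx=4.6,fy=4.6,interpolation=cv2.INTER_CUBIC)
b=cv2.resize(c['frame'][230:330,390:510],None,fx=2,fy=2)
s=np.zeros((600,800,3),np.uint8); s[:598,:690]=a; s[400:600,560:800]=b
cv2.imwrite('pics/t20c.png',s)
E
```

```text
41.75 [0.4501176  0.00247615 0.1287488 ] 0.08538518156683039
[[525.2, -266.8], [516.0, -330.9], [506.6, -395.3], [460.9, -258.1], [452.0, -322.4], [443.4, -386.6]]
board 1351 ((570.8309936523438, 243.0927734375), (85.12175750732422, 89.72501373291016), 82.91416931152344)
board 1261 ((539.6939697265625, 112.51014709472656), (85.7586441040039, 89.92765808105469), 82.67277526855469)
```

View pics/t20c.png

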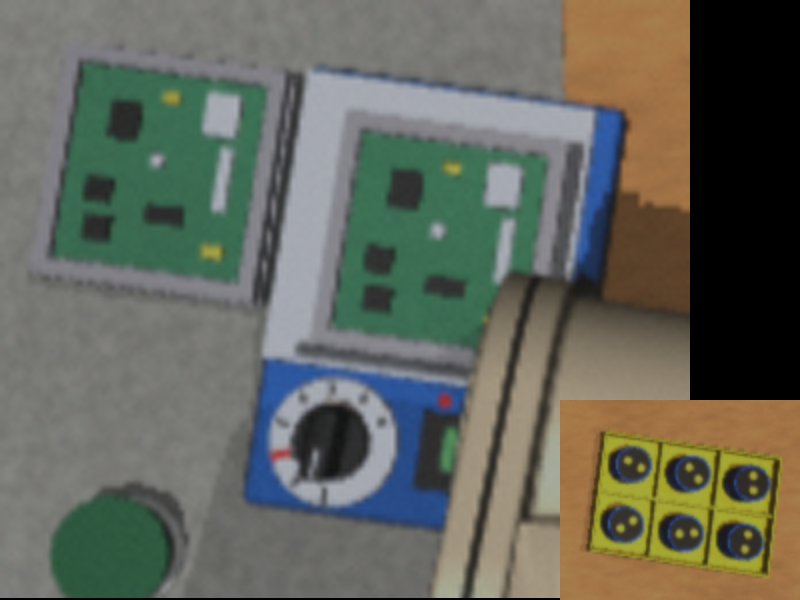

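Request:
arm_command(
  targets=[
    {"claw": -0.1,"offset": [-1,50,0],"spin": 10},
    {"claw": -0.1,"offset": [-2,105,0],"spin": 20},
    {"claw": -0.1,"offset": [-3.1,159.5,0],"spin": 30},
    {"claw": -0.1,"offset": [-3.1,159.5,0],"spin": 33.8},
    {"claw": -0.1,"offset": [-3.1,159.5,0],"spin": 33.8},
    {"claw": -0.1,"offset": [-3.1,159.5,-25],"spin": 33.8},
    {"claw": -0.1,"offset": [-3.1,159.5,-50],"spin": 33.8},
    {"claw": -0.1,"offset": [-3.1,159.5,-55],"spin": 33.8},
    {"claw": -0.1,"offset": [-3.1,159.5,-55],"spin": 33.8},
  ],
)

```text
t: 42.98
eef_pos: [0.4475, 0.1599, 0.0737]
orientation: [[-0.946, 0.325, -0.0], [0.325, 0.946, -0.0], [0.0, -0.0, -1.0]]
force: [0.2, -0.8, -0.6]
grip_width: 0.0466
```

```bash
python3 - <<'E'
from h import *
o=readout.get_obs();p=o['eef_pos'];print(p,o['grip_width'])
c=cap('side','s21');u=proj(c,[.4474,.1607,.086]);print(u,proj(c,[.4474,.1607,.045]))
u=u.astype(int)
cv2.imwrite('pics/s21c.png',cv2.resize(c['frame'][u[1]-50:u[1]+60,u[0]-70:u[0]+70],None,fx=5,fy=5,interpolation=cv2.INTER_CUBIC))
E
```

```text
[0.44749748 0.15989396 0.0736934 ] 0.046638030408310896
[298.17408278 292.61755071] [298.36688746 312.37037283]
```

View pics/s21c.png

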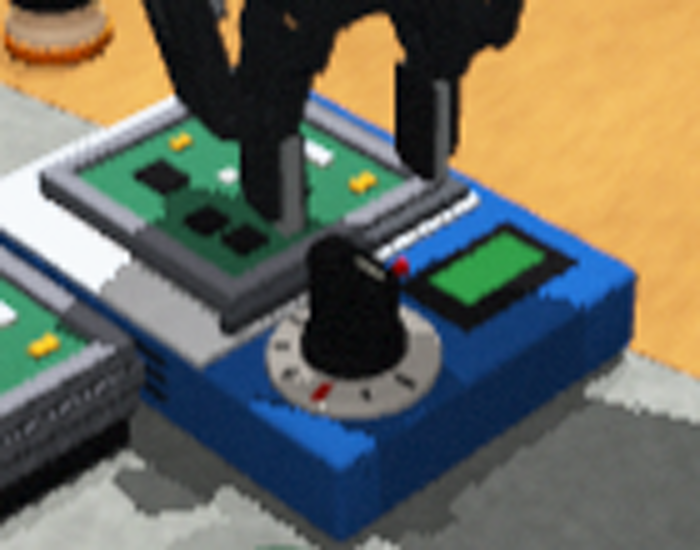

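Request:
arm_command(
  force=25,
  targets=[
    {"claw": -0.1,"offset": [0,0,-25],"spin": 0},
    {"claw": -0.1,"offset": [0,0,-44],"spin": 0},
    {"claw": -0.1,"offset": [0,0,-48],"spin": 0},
    {"claw": -0.1,"offset": [0,0,-48],"spin": 0},
    {"claw": 1,"offset": [0,0,-48],"spin": 0},
    {"claw": 1,"offset": [0,0,-48],"spin": 0},
    {"claw": 1,"offset": [0,0,-48],"spin": 0},
    {"claw": 1,"offset": [0,0,-48],"spin": 0},
  ],
)

```text
t: 44.02
eef_pos: [0.4481, 0.1609, 0.0266]
orientation: [[-0.946, 0.323, 0.002], [0.323, 0.946, 0.0], [-0.002, 0.001, -1.0]]
force: [-1.7, -0.2, 4.7]
grip_width: 0.0132
```

Request:
arm_command(
  targets=[
    {"claw": 1,"offset": [0,0,0],"spin": -8},
    {"claw": 1,"offset": [0,0,0],"spin": -16},
    {"claw": 1,"offset": [0,0,0],"spin": -24},
    {"claw": 1,"offset": [0,0,0],"spin": -32},
    {"claw": 1,"offset": [0,0,0],"spin": -40},
    {"claw": 1,"offset": [0,0,0],"spin": -48},
    {"claw": 1,"offset": [0,0,0],"spin": -54},
    {"claw": 1,"offset": [0,0,0],"spin": -57.3},
    {"claw": 1,"offset": [0,0,0],"spin": -57.3},
    {"claw": 1,"offset": [0,0,0],"spin": -57.3},
  ],
)

```text
t: 45.28
eef_pos: [0.4467, 0.1596, 0.0266]
orientation: [[-0.239, 0.971, -0.001], [0.971, 0.239, -0.003], [-0.003, -0.001, -1.0]]
force: [-3.4, -3.5, 10.4]
grip_width: 0.0135
```

Request:
arm_command(
  targets=[
    {"claw": -0.1,"offset": [0,0,0],"spin": 0},
    {"claw": -0.1,"offset": [0,0,0],"spin": 0},
    {"claw": -0.1,"offset": [0,0,0],"spin": 0},
    {"claw": -0.1,"offset": [0,0,40],"spin": 0},
    {"claw": -0.1,"offset": [0,0,90],"spin": 0},
    {"claw": -0.1,"offset": [0,-50,110],"spin": 0},
    {"claw": -0.1,"offset": [0,-110,110],"spin": 0},
    {"claw": -0.1,"offset": [0,-170,110],"spin": 0},
    {"claw": -0.1,"offset": [0,-230,110],"spin": 0},
    {"claw": -0.1,"offset": [0,-230,110],"spin": 0},
  ],
)

```text
t: 46.52
eef_pos: [0.4476, -0.0729, 0.1358]
orientation: [[-0.232, 0.973, 0.001], [0.973, 0.232, -0.001], [-0.001, 0.001, -1.0]]
force: [0.1, 0.2, -0.0]
grip_width: 0.0471
```

```bash
python3 chk.py; python3 - <<'E'
from h import *
c=cap('top','t22');board(c)
s=cap('side','s22')
A=np.zeros((600,800,3),np.uint8)
A[:300,:400]=cv2.resize(c['frame'][265:325,190:270],(400,300),interpolation=cv2.INTER_CUBIC)
A[:300,400:]=cv2.resize(s['frame'][240:345,230:370],(400,300),interpolation=cv2.INTER_CUBIC)
A[300:,:400]=cv2.resize(c['frame'][120:360,140:460],(400,300))
A[300:,400:]=cv2.resize(s['frame'][180:420,140:460],(400,300))
cv2.imwrite('pics/f22.png',A)
E
```

```text
46.525 [ 0.44764119 -0.07288617  0.13577058] 0.047110851013976315
[[525.2, -266.8], [516.0, -330.9], [519.0, -394.3], [460.7, -258.2], [452.0, -322.4], [443.4, -386.6]]
board 1356 ((570.76318359375, 243.0343017578125), (85.1849136352539, 89.80943298339844), 82.85233306884766)
board 1372 ((539.8245849609375, 112.50009155273438), (85.77870178222656, 90.21537017822266), 82.62946319580078)
```

View pics/f22.png

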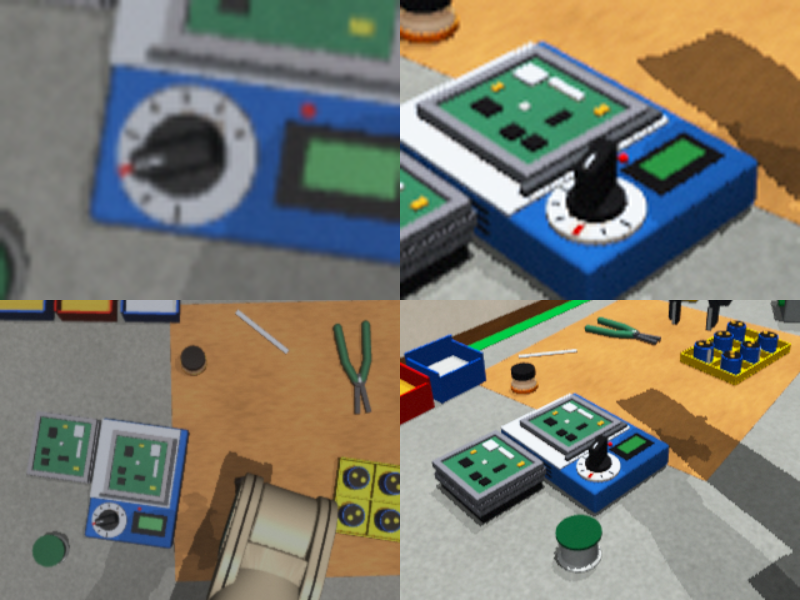

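```bash
python3 - <<'E'
from h import *
c=cap('top'); f=c['frame']; H=hsv(c)
o=proj(c,[.4474,.1607,.086]); print(o)
y0,x0=int(o[1])-9,int(o[0])-14
print(f[y0:y0+20,x0:x0+28].max(2))
A=np.zeros((600,800,3),np.uint8)
A[:,:400]=cv2.resize(f[230:330,420:510],(400,444))[:444].copy() if 0 else 0
A[:300,:400]=cv2.resize(f[235:325,395:515],(400,300),interpolation=cv2.INTER_CUBIC)
s=cap('side')['frame']
A[:300,400:]=cv2.resize(s[180:255,355:455],(400,300),interpolation=cv2.INTER_CUBIC)
cv2.imwrite('pics/f23.png',A[:300])
E
```

```text
[223.87483926 295.86770886]
[[117 104 118 154 162 163 162 159 172 178 174 109 122 172 178 180 176 164
  159 162 175 178 178 175 126 119 170 175]
 [109  98 123 158 160 160 156 157 177 181 178 145 141 170 158 155 145 121
  116 117 145 157 167 172 130 143 175 179]
 [108  89 124 158 163 160 153 171 180 181 180 175 173 153  99  70  60  52
   52  50  65  90 117 152 159 164 177 181]
 [108  92 131 159 162 164 173 179 180 180 180 168 149  92  58  48  48  47
   50  51  49  52  55  89 124 139 173 180]
 [109  95 138 159 165 168 161 168 176 180 175 126  74  55  48  48  48  49
   46  44  46  44  34  40  86 131 172 179]
 [108 106 148 164 165 171 134 134 155 173 152  77  49  46  45  45  45  42
   31  34  30  31  27  27  45 116 171 174]
 [108 116 154 164 169 176 158 129 130 153  91  51  43  42  39  36  34  30
   28  31  32  32  27  24  29  74 167 175]
 [103 126 158 165 170 179 177 173 157 125  61  34  32  29  31  31  31  35
   35  40  40  41  33  26  23  55 155 179]
 [ 90 131 162 164 172 179 178 158 120  81  43  33  36  37  39  40  42  43
   44  43  45  45  38  24  21  44 130 174]
 [ 89 129 161 164 1
[... 568 characters left out ...]
129 162 167 163 148 139 163 129  91  66  59  38  34  35  36  38  44  48
   52  50  51  54  53  54  69 139 175 180]
 [128 162 167 165 162 161 175 174 151 129 119  72  51  46  47  49  49  49
   51  53  50  52  56  71 115 169 180 181]
 [134 162 166 167 167 161 172 177 176 174 169 128  92  63  55  52  50  52
   52  54  53  55  71 122 167 179 181 179]
 [142 164 167 165 167 154 152 176 179 170 158 163 147 117  91  67  62  61
   57  69  72 103 127 170 179 181 179 180]
 [149 161 166 165 165 161 146 172 176 142 110 155 174 173 150 118 111 112
  109 123 129 166 176 180 179 180 179 180]
 [157 163 166 166 165 165 164 166 171 133 139 172 180 182 177 171 154 171
  174 176 176 179 181 182 181 180 181 171]]
```

View pics/f23.png

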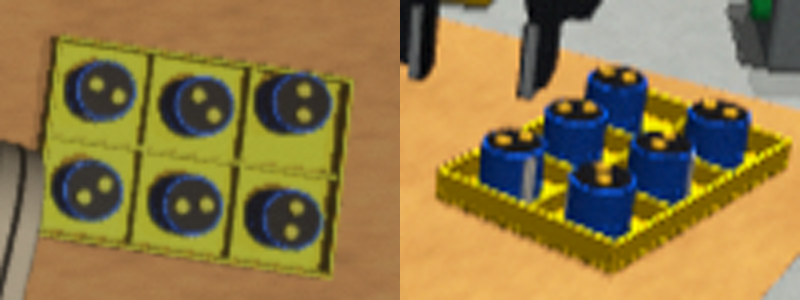

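```bash
python3 - <<'E'
from h import *
c=cap('top'); g=c['frame'].max(2).astype(float)
P=[];W=[]
for x in range(217,223):
    w=np.clip(g[294:300,x]-55,0,None); P.append([x,(w*np.arange(294,300)).sum()/w.sum()])
a=np.array([ray(c,u,v,.086)[:2] for u,v in P]); k=np.polyfit(a[:,1],a[:,0],1)[0]
ang=np.arctan2(1,k); print('pointer dir deg',np.degrees(ang),'phi',np.pi-np.radians(7.37)-ang)
t=(a[0]-[.4474,.1607]); print('tip from axis phi',np.pi-np.radians(7.37)-np.arctan2(t[1],t[0]),np.linalg.norm(t))
s=cap('side'); print(proj(s,[.519,-.3943,.044]),proj(s,[.516,-.3309,.044]))
for cc,b in ((s,(380,445,180,250)),(c,(395,515,235,325))):
    H=hsv(cc);f=(H[...,0]>14)&(H[...,0]<38)&(H[...,1]>110)&(H[...,2]>90); 
    if cc is c: 
        for ce,ar,_ in comps(f,3):
            if ar<60 and 470<ce[0]<515 and 235<ce[1]<330: print('top',ce.round(1),ar)
    else:
        for ce,ar,_ in comps(f,2):
            if ar<40 and b[0]<ce[0]<b[1] and b[2]<ce[1]<b[3]: print('side',ce.round(1),ar)
b=(hsv(s)[...,0]>100)&(hsv(s)[...,0]<125)&(hsv(s)[...,1]>110)
for ce,ar,l in comps(b,30):
    ys,xs=np.nonzero(l)
    if 355<ce[0]<455 and ce[1]<255: print(ce.round(),ar,xs.min(),xs.max(),ys.min(),ys.max())
for p in ([.519,-.3943],[.516,-.3309]):
    print([proj(s,[*p,z]).round(1).tolist() for z in (.003,.041)])
E
```

```text
pointer dir deg 87.6082744321719 phi 1.4839090468856457
tip from axis phi 1.3879188599024939 0.014039309681120346
[409.16299671 197.54921906] [398.9181635  205.77331045]
side [412.1 198.6] 11
top [485.9 261.5] 15
top [485.6 269.1] 17
top [483.5 296.9] 15
top [481.9 304.1] 16
[408. 219.] 975 375 441 198 238
[[407.4, 211.5], [409.0, 198.6]]
[[397.3, 220.2], [398.8, 206.8]]
```

```bash
python3 - <<'E'
from h import *
c=cap('top'); print(caps(c).round(1).tolist()); board(c)
r.sign_off()
E
```

```text
[[703.6, 16.3], [525.2, -266.8], [516.0, -330.9], [519.0, -394.3], [460.7, -258.0], [452.0, -322.4], [443.6, -386.7]]
board 1348 ((570.792236328125, 243.03067016601562), (85.1849136352539, 89.7508773803711), 82.85233306884766)
board 1378 ((539.6798706054688, 112.56988525390625), (85.88075256347656, 89.91082000732422), 82.62442016601562)
the job is handed in; nothing more can be done
```

I slid the top carrier onto the plate and against both stops. All six capacitors then went into the crate, one to a cell, and last I turned the dial to its red mark. The job was handed in at about 47 s.

**Last checks**
- **Carrier:** its centre is within about 1 mm of the seat I measured, square with the preheater. Force rose against each stop as I pushed it home. The carrier under it did not move after the push (I had no clean reading from before), and the two lowest showed no shift in the views.
- **Capacitors:** all six are in separate cells and look upright.
- **Untouched items:** I never worked near the flux jar, the spool or the stripper, and by eye they look unmoved. I did not measure them afterwards.

**What failed or disagreed**
- **Tool height:** the reported tool height was about 32.5 mm lower than the real fingertips. My first push therefore passed over the board without touching it. I measured the offset by touching the bench and corrected for it from then on.
- **Shifted capacitor:** the capacitor in the cell at the back, farthest to the robot's right, moved about 12 mm on its own between two checks while the robot was at the dial. It now rests against its cell wall, still upright, so I left it.
- **Dial angle:** the tool angle and a hand reading of the pointer pixels agree on 1.20 to 1.22 rad, against the 1.2 mark. An automatic pointer fit gave 1.39 to 1.48 rad. I discounted it because bright pixels from the base disc had got into the fit, but I did not rerun it cleanly.

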